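# Gauge the unknown pin

## Robot

A 6-joint arm with a two-finger parallel gripper is mounted at the origin on the work surface. World frame = base frame: x ahead of the robot, y to its left, z up, the work surface at z = 0. Lengths are in m, angles in rad, forces in N, time in s.
With the tool pointing down it reaches from about 0.35 to 0.975 m from the base axis. Payload 4.9 kg.
Tool frame: the origin (TCP) lies at the very end of the fingers, on their centre line; the grasp point (between the pads) lies 19 mm behind it (manip.hold_point_z is the distance from the TCP to the grasp point, in m); z points along the fingers, x is the direction in which the jaws open and shut, and the axes are right-handed (so a half turn about z gives the same grasp; the last joint's range is limited). The gripper opens to 85 mm and grips with 20 to 120 N. Pads are 22 mm wide; open, the fingers measure 114 mm over their backs; the gripper's body (76 mm by 85 mm) begins 54 mm behind the grasp point. The pads swing forward as they close: fully open they stand 13 mm farther back than shut.
Start: joints at [1.037, 0.053, 1.613, -0, 1.476, -0.119], TCP at [0.252, 0.572, 0.2] pointing down, gripper open.
Joint ranges: [-3.01, 3.01], [-1.01, 2.22], [0.06, 2.58], [-1.02, 4.17], [0.09, 2.62], [-3.14, 3.14]. Speed limits (rad/s): [2.57, 2.57, 3.14, 3.14, 3.14, 3.14].

## Interface

Orientations are given as a unit quaternion [w, x, y, z].
In Python, from plant import manip gives the robot as it stands.
- The arm moves only by the shell command python3 -m handwheel 'ROWS' [OPENING]. ROWS is JSON, a list of rows, each an object of numbers: "dx", "dy", "dz": the shift along the tool's x, y, z in m; "ax", "ay", "az": the turn, a rotation vector about the tool's x, y, z in rad. In form: [{"dx": .., "dy": .., "dz": .., "ax": .., "ay": .., "az": ..}, ...]. A call has 1 to 5 rows; each row is the pose to reach, as a shift and turn from the pose commanded when the call began, along the tool's axes at that moment; what a row does not reach only later rows make up. A row lasts 1/8 s, in which the tool goes at most 62.5 mm and 10.7 degrees, less where a joint would pass 70% of its speed; a pose out of reach is approached as far as the arm can. A call with a gripper value outside its range is refused whole. OPENING is the closure in counts, from 0 (fully open) to 255 (shut), set as the call begins (- or left out, the last holds). The fingers move at their own pace and stop on an object; the grip force is fixed at half the most. Time passes only in rows, so rows that repeat a pose let the fingers close. It gives the time, the measured TCP pose, the force and the opening at its end, in the units of the state.
- manip.state(): the state, without advancing time (a new reading comes with each control period).
- manip.grab_frame(name): name is "scene" or "top" or "wrist"; returns a dict with "image" (384x512x3 uint8, blue, green, red), "z_map" (384x512 float32, m along the optical axis (not along the pixel's ray), 0 where there is no reading), "K" (3x3 intrinsics, pixels), "xyz" and "rotation" of the camera in the world. Camera axes: x right, y up, looking along -z (the intrinsics and any distortion apply to the point x, -y, -z); pixel columns grow to the right and rows downward; lengths in m; the calibration is good to about 2 mm. A picture is of the moment at which its call begins.
- manip.job_done(): hands the job in, once; it reports no verdict.
The state is a dict: "time": time; "joint_pos": joint angles; "joint_vel": joint speeds; "joint_efforts": joint torques, N m; "tool_pos": TCP position; "tool_rot": TCP orientation; "contact_force": force on the tool from outside, world axes, zero at the start; "ft_torque": the same for the moment, N m; "gripper_width": opening from 0.0 (shut) to 1.0 (fully open).
Only numpy, scipy, OpenCV 4.12 (cv2) and the standard library are available. Lean on these libraries where they do the work, as an engineer would, in place of code of your own. Each camera call takes 0.05 s, during which the arm holds its last target.

## Task

The pin standing in the yellow-framed well is of unknown size: gauge it by pushing it gently through the holes of the gauge plate, the largest first and then one size down at a time, until its foot comes out below the plate or the hole plainly refuses it; never force it. Leave it standing fully home, head down on the plate and let go, in the smallest hole it passes. Leave the other two pins and everything else where they are.

Things in the scene. Friction and masses are not known exactly. Their poses are not given: they have to be found in the camera images.
- pin_a_grip (a point): Pin A, one of three look-alike pins, blue head 28 mm in diameter, 52 mm high, on a steel shank 42 mm long, foot chamfered 1.5 mm; 0.06 to 0.11 kg. Shank 17, 14 or 11 mm in diameter, one pin of each: which is not told. This point: centre of the head, 26 mm above its flat underside (shoulder), 68 mm above the foot of the shank. z: up along the pin.
- pin_b_grip (a point): Pin B, one of three look-alike pins, blue head 28 mm in diameter, 52 mm high, on a steel shank 42 mm long, foot chamfered 1.5 mm; 0.06 to 0.11 kg. Shank 17, 14 or 11 mm in diameter, one pin of each: which is not told. This point: centre of the head, 26 mm above its flat underside (shoulder), 68 mm above the foot of the shank. z: up along the pin.
- pin_c_grip (a point): Pin C, one of three look-alike pins, blue head 28 mm in diameter, 52 mm high, on a steel shank 42 mm long, foot chamfered 1.5 mm; 0.06 to 0.11 kg. Shank 17, 14 or 11 mm in diameter, one pin of each: which is not told. This point: centre of the head, 26 mm above its flat underside (shoulder), 68 mm above the foot of the shank. z: up along the pin.
- holder: Fixed wooden holder, 64 x 184 x 55 mm, with three 20 mm wells in a row along its y axis (at y = +58, 0, -58 mm). A pin stands in each, shoulder on the holder's top, head above. Origin: centre of the underside, on the table. Fingers have room on the x sides of each head.
- marked_well (a point): Mouth of the well framed by a yellow square, at the holder's +y end, on its top face (55 mm above the table). The pin that stands here is the one to be gauged.
- gauge: Fixed aluminium plate 64 x 172 x 15 mm on two end feet, top face 60 mm above the table, open below. Three through holes along its y axis, 48 mm apart, stepping down from +y to -y, mouths chamfered 1.5 mm. Too small a hole stops a pin within 5 mm of the top face. Pin home: shoulder on the top face, foot 42 mm below it. Origin: underside centre, on the table.
- hole_large (a point): Centre of the mouth of the gauge's largest hole (18.2 mm), fits the 17 mm shank, on the plate's top face.
- hole_middle (a point): Centre of the mouth of the gauge's middle hole (15.2 mm), fits the 14 mm shank, on the plate's top face.
- hole_small (a point): Centre of the mouth of the gauge's smallest hole (12.2 mm), fits the 11 mm shank, on the plate's top face.
- egg_cup_mid (a point): Blue ceramic egg cup, 49 mm in diameter, 59 mm high; centre, 30 mm above its foot. Bystander.
- carabiner: Steel carabiner lying flat, about 92 x 55 x 10 mm; origin at its middle on the table. Bystander.
- ear_defenders: Yellow ear defenders: two cups 66 x 30 x 86 mm at y = +72 and -72 mm, black headband lying to +x out to 142 mm; origin on the table between the cups. Bystander.
- first_aid_case: Fixed green first-aid case 220 x 90 x 150 mm (about 175 mm with its handle) with a white sliding door on its +y face; origin at the centre of its underside. Bystander.
Not all that is in view belongs to the job. What is shaped like the part that bears pin_b_grip but brown is not meant. What is shaped like the part that bears pin_c_grip but orange is not meant.

How it is judged:
On the way, in this order (a step that is already met when the one before it is completed fails the run):
1. the pin has been pushed through the largest hole, its foot out below the plate (((horizontal distance between pin_a and hole_large below 0.004 m and z of pin_a_grip in the frame of hole_large below 0.051 m) or (horizontal distance between pin_b and hole_large below 0.004 m and z of pin_b_grip in the frame of hole_large below 0.051 m) or (horizontal distance between pin_c and hole_large below 0.004 m and z of pin_c_grip in the frame of hole_large below 0.051 m))), for 0.05 s.
2. then tried in the middle hole: through it, or (17 mm shank) pressed on it and refused (((horizontal distance between pin_a and hole_middle below 0.004 m and z of pin_a_grip in the frame of hole_middle below 0.051 m) or (distance between pin_a_grip and pin_a between 0.064 and 0.072 m and (horizontal distance between pin_a and hole_middle below 0.005 m and z of pin_a_grip in the frame of hole_middle above 0.063 m and contact force between pin_a and gauge above 1 N)) or (horizontal distance between pin_b and hole_middle below 0.004 m and z of pin_b_grip in the frame of hole_middle below 0.051 m) or (distance between pin_b_grip and pin_b between 0.064 and 0.072 m and (horizontal distance between pin_b and hole_middle below 0.005 m and z of pin_b_grip in the frame of hole_middle above 0.063 m and contact force between pin_b and gauge above 1 N)) or (horizontal distance between pin_c and hole_middle below 0.004 m and z of pin_c_grip in the frame of hole_middle below 0.051 m) or (distance between pin_c_grip and pin_c between 0.064 and 0.072 m and (horizontal distance between pin_c and hole_middle below 0.005 m and z of pin_c_grip in the frame of hole_middle above 0.063 m and contact force between pin_c and gauge above 1 N)))), for 0.05 s.
3. then tried in the smallest hole: through it, or (14 mm shank) pressed on it and refused; a 17 mm shank instead goes back through the largest (((horizontal distance between pin_a and hole_small below 0.004 m and z of pin_a_grip in the frame of hole_small below 0.051 m) or (distance between pin_a_grip and pin_a between 0.056 and 0.064 m and (horizontal distance between pin_a and hole_small below 0.005 m and z of pin_a_grip in the frame of hole_small above 0.063 m and contact force between pin_a and gauge above 1 N)) or (distance between pin_a_grip and pin_a between 0.064 and 0.072 m and (horizontal distance between pin_a and hole_large below 0.004 m and z of pin_a_grip in the frame of hole_large below 0.051 m)) or (horizontal distance between pin_b and hole_small below 0.004 m and z of pin_b_grip in the frame of hole_small below 0.051 m) or (distance between pin_b_grip and pin_b between 0.056 and 0.064 m and (horizontal distance between pin_b and hole_small below 0.005 m and z of pin_b_grip in the frame of hole_small above 0.063 m and contact force between pin_b and gauge above 1 N)) or (distance between pin_b_grip and pin_b between 0.064 and 0.072 m and (horizontal distance between pin_b and hole_large below 0.004 m and z of pin_b_grip in the frame of hole_large below 0.051 m)) or (horizontal distance between pin_c and hole_small below 0.004 m and z of pin_c_grip in the frame of hole_small below 0.051 m) or (distance between pin_c_grip and pin_c between 0.056 and 0.064 m and (horizontal distance between pin_c and hole_small below 0.005 m and z of pin_c_grip in the frame of hole_small above 0.063 m and contact force between pin_c and gauge above 1 N)) or (distance between pin_c_grip and pin_c between 0.064 and 0.072 m and (horizontal distance between pin_c and hole_large below 0.004 m and z of pin_c_grip in the frame of hole_large below 0.051 m)))), for 0.05 s.
At the end, for the whole second after the job is handed in: The pin rests in the smallest hole it passes (for judging, its unreadable origin lies 68, 60, 52 mm below head centre for shank 17, 14, 11), shoulder within 3 mm of the plate, axis within 3 mm of the hole's, tilt under 0.08 rad, released; other pins within 15 mm of their start (((distance between pin_a_grip and pin_a between 0.064 and 0.072 m and (horizontal distance between pin_a and hole_large below 0.003 m and z of pin_a_grip in the frame of hole_large below 0.029 m and angle between pin_a_grip's own z axis and vertical below 0.08 rad) and linear speed of pin_a below 0.02 m/s and distance of each of pin_b_grip, pin_c_grip from where it was at the start of the episode below 0.015 m) or (distance between pin_a_grip and pin_a between 0.056 and 0.064 m and (horizontal distance between pin_a and hole_middle below 0.003 m and z of pin_a_grip in the frame of hole_middle below 0.029 m and angle between pin_a_grip's own z axis and vertical below 0.08 rad) and linear speed of pin_a below 0.02 m/s and distance of each of pin_b_grip, pin_c_grip from where it was at the start of the episode below 0.015 m) or (distance between pin_a_grip and pin_a between 0.048 and 0.056 m and (horizontal distance between pin_a and hole_small below 0.003 m and z of pin_a_grip in the frame of hole_small below 0.029 m and angle between pin_a_grip's own z axis and vertical below 0.08 rad) and linear speed of pin_a below 0.02 m/s and distance of each of pin_b_grip, pin_c_grip from where it was at the start of the episode below 0.015 m) or (distance between pin_b_grip and pin_b between 0.064 and 0.072 m and (horizontal distance between pin_b and hole_large below 0.003 m and z of pin_b_grip in the frame of hole_large below 0.029 m and angle between pin_b_grip's own z axis and vertical below 0.08 rad) and linear speed of pin_b below 0.02 m/s and distance of each of pin_a_grip, pin_c_grip from where it was at the start of the episode below 0.015 m) or (distance between pin_b_grip and pin_b between 0.056 and 0.064 m and (horizontal distance between pin_b and hole_middle below 0.003 m and z of pin_b_grip in the frame of hole_middle below 0.029 m and angle between pin_b_grip's own z axis and vertical below 0.08 rad) and linear speed of pin_b below 0.02 m/s and distance of each of pin_a_grip, pin_c_grip from where it was at the start of the episode below 0.015 m) or (distance between pin_b_grip and pin_b between 0.048 and 0.056 m and (horizontal distance between pin_b and hole_small below 0.003 m and z of pin_b_grip in the frame of hole_small below 0.029 m and angle between pin_b_grip's own z axis and vertical below 0.08 rad) and linear speed of pin_b below 0.02 m/s and distance of each of pin_a_grip, pin_c_grip from where it was at the start of the episode below 0.015 m) or (distance between pin_c_grip and pin_c between 0.064 and 0.072 m and (horizontal distance between pin_c and hole_large below 0.003 m and z of pin_c_grip in the frame of hole_large below 0.029 m and angle between pin_c_grip's own z axis and vertical below 0.08 rad) and linear speed of pin_c below 0.02 m/s and distance of each of pin_a_grip, pin_b_grip from where it was at the start of the episode below 0.015 m) or (distance between pin_c_grip and pin_c between 0.056 and 0.064 m and (horizontal distance between pin_c and hole_middle below 0.003 m and z of pin_c_grip in the frame of hole_middle below 0.029 m and angle between pin_c_grip's own z axis and vertical below 0.08 rad) and linear speed of pin_c below 0.02 m/s and distance of each of pin_a_grip, pin_b_grip from where it was at the start of the episode below 0.015 m) or (distance between pin_c_grip and pin_c between 0.048 and 0.056 m and (horizontal distance between pin_c and hole_small below 0.003 m and z of pin_c_grip in the frame of hole_small below 0.029 m and angle between pin_c_grip's own z axis and vertical below 0.08 rad) and linear speed of pin_c below 0.02 m/s and distance of each of pin_a_grip, pin_b_grip from where it was at the start of the episode below 0.015 m))); the robot touches nothing.
It fails at once if a pin is pressed against the gauge with more than 25 N (contact force between any of pin_a, pin_b, pin_c and gauge above 25 N).
It fails at once if a pin other than the one in the marked well is displaced by over 15 mm ((distance of pin_a_grip from where it was at the start of the episode above 0.015 m and distance of pin_b_grip from where it was at the start of the episode below 0.01 m and horizontal distance between pin_b_grip and marked_well below 0.015 m) or (distance of pin_a_grip from where it was at the start of the episode above 0.015 m and distance of pin_c_grip from where it was at the start of the episode below 0.01 m and horizontal distance between pin_c_grip and marked_well below 0.015 m) or (distance of pin_b_grip from where it was at the start of the episode above 0.015 m and distance of pin_a_grip from where it was at the start of the episode below 0.01 m and horizontal distance between pin_a_grip and marked_well below 0.015 m) or (distance of pin_b_grip from where it was at the start of the episode above 0.015 m and distance of pin_c_grip from where it was at the start of the episode below 0.01 m and horizontal distance between pin_c_grip and marked_well below 0.015 m) or (distance of pin_c_grip from where it was at the start of the episode above 0.015 m and distance of pin_a_grip from where it was at the start of the episode below 0.01 m and horizontal distance between pin_a_grip and marked_well below 0.015 m) or (distance of pin_c_grip from where it was at the start of the episode above 0.015 m and distance of pin_b_grip from where it was at the start of the episode below 0.01 m and horizontal distance between pin_b_grip and marked_well below 0.015 m) or distance of each of pin_a_grip, pin_b_grip from where it was at the start of the episode above 0.015 m or distance of each of pin_a_grip, pin_c_grip from where it was at the start of the episode above 0.015 m or distance of each of pin_b_grip, pin_c_grip from where it was at the start of the episode above 0.015 m).
It fails at once if the egg cup, the carabiner or the ear defenders are shifted by over 20 mm, or the egg cup is tipped (distance of any of egg_cup_mid, carabiner, ear_defenders from where it was at the start of the episode above 0.02 m or angle between egg_cup_mid's own z axis and vertical above 0.3 rad).
It also fails if it takes over 54 s, if anything falls off the work surface, if the arm or the gripper's body presses on something with over 40 N, if the wrist force passes 120 N, or if a joint passes its speed limit or range.

## Working session

There is one attempt and no reset: what is moved stays moved. The work goes in short steps, Python scripts to look and compute and a shell command to move; the robot and the scene stay as the last step left them, time stands still between calls to the robot, and variables do not carry over. Pictures are saved under pics/ and viewed, and the job is handed in when it is done.

```bash
ls; mkdir -p pics
cat > h.py <<'E'
import numpy as np, cv2
from plant import manip
def save(n,f): 
    d=manip.grab_frame(n); cv2.imwrite(f'pics/{f}.png',d['image']); np.savez(f'{f}.npz',**{k:np.array(v) for k,v in d.items()}); return d
def cloud(d):
    z=d['z_map'];K=d['K'];v,u=np.mgrid[:z.shape[0],:z.shape[1]]
    p=np.stack([(u-K[0,2])/K[0,0]*z,-(v-K[1,2])/K[1,1]*z,-z],-1)
    R=np.array(d['rotation'])
    return p@R.T+np.array(d['xyz'])
E
python3 - <<'E'
from h import *
print(manip.state()); print(manip.hold_point_z)
for n in ['top','scene','wrist']:
    d=save(n,n+'0'); print(n,d['K'],d['xyz'],d['rotation'])
E
```

```text
pics
{'time': 0.0, 'joint_pos': array([ 1.03700773e+00,  5.33647073e-02,  1.61431311e+00, -1.66600103e-05,
        1.47599553e+00, -1.19006428e-01]), 'joint_vel': array([ 0.00011401, -0.00016396, -0.00070975,  0.00087028,  0.00050534,
       -0.00017206]), 'joint_efforts': array([ 1.81374256e-03, -3.93701828e+01, -3.70171559e+01, -2.34507769e-05,
        7.17370378e-03, -1.09106170e-05]), 'tool_pos': array([0.25152031, 0.57139523, 0.19824681]), 'tool_rot': array([ 4.68362331e-04,  8.37552266e-01,  5.46356220e-01, -9.28994010e-04]), 'contact_force': array([ 0.89161703, -0.79278528, -0.27458287]), 'ft_torque': array([-0.05365713, -0.00700955, -0.01365628]), 'gripper_width': 0.9988777292506287}
0.0187
top [[458.42291116   0.         257.74086201]
 [  0.         458.42291116 194.30470727]
 [  0.           0.           1.        ]] [ 0.39940945 -0.0742013   1.35931776] [-0.69996203 -0.04890298  0.0456053   0.71104276]
scene [[372.74004857   0.         251.44701196]
 [  0.         372.74004857 190.88260837]
 [  0.           0.           1.        ]] [1.26022629 0.21273578 0.63035897] [0.48719094 0.23915587 0.36721308 0.75538335]
wrist [[302.10432755   0.         261.22288652]
 [  0.         302.10432755 196.94927685]
 [  0.           0.           1.        ]] [0.18136098 0.60271941 0.37244939] [ 0.82752555 -0.12888327 -0.08310903  0.54007727]
```

View pics/top0.png

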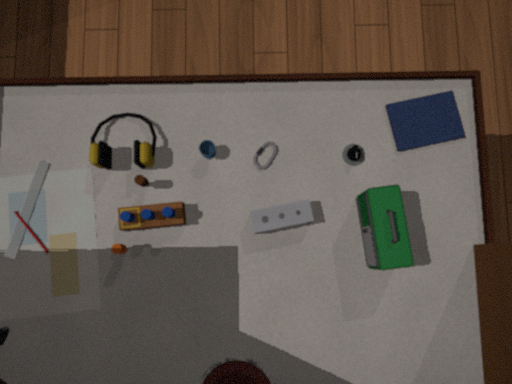

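View pics/scene0.png

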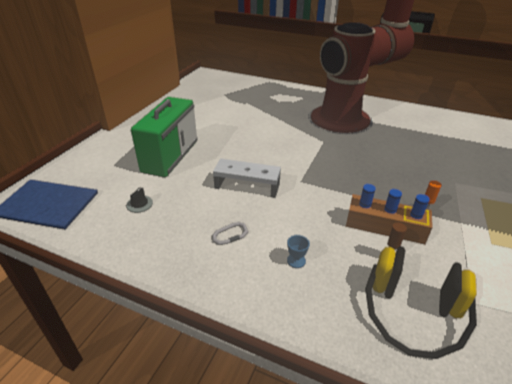

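View pics/wrist0.png

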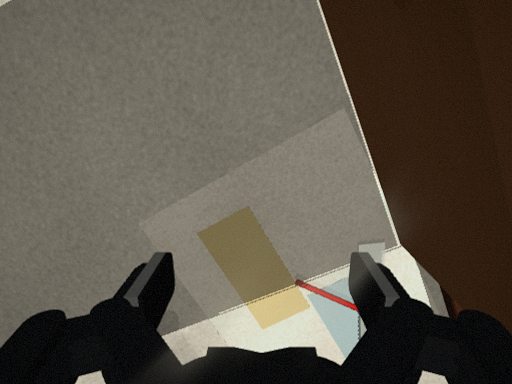

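```bash
cat > h.py <<'E'
import numpy as np, cv2
from scipy.spatial.transform import Rotation as Ro
from plant import manip
def q2R(q): return Ro.from_quat(np.asarray(q)[[1,2,3,0]]).as_matrix()
def save(n,f): 
    d=manip.grab_frame(n); cv2.imwrite(f'pics/{f}.png',d['image']); np.savez(f'{f}.npz',**{k:np.array(v) for k,v in d.items()}); return d
def cloud(d):
    z=d['z_map'];K=d['K'];v,u=np.mgrid[:z.shape[0],:z.shape[1]]
    p=np.stack([(u-K[0,2])/K[0,0]*z,-(v-K[1,2])/K[1,1]*z,-z],-1)
    return p@q2R(d['rotation']).T+np.array(d['xyz'])
def proj(d,P):
    p=(np.atleast_2d(P)-d['xyz'])@q2R(d['rotation']); K=d['K']
    return np.stack([K[0,0]*p[:,0]/-p[:,2]+K[0,2],K[1,1]*-p[:,1]/-p[:,2]+K[1,2]],-1)
def crop(img,x0,y0,x1,y1,s,f): cv2.imwrite(f'pics/{f}.png',cv2.resize(img[y0:y1,x0:x1],None,fx=s,fy=s,interpolation=cv2.INTER_CUBIC))
E
python3 - <<'E'
from h import *
d=dict(np.load('top0.npz')); P=cloud(d)
for u,v in [(127,217),(147,214),(168,211),(265,219),(282,216),(298,213),(255,212),(310,210),(124,229),(290,265),(207,149),(141,181),(119,248)]: print(u,v,P[v,u].round(4))
crop(d['image'],85,160,335,270,3,'crop_top'); 
e=dict(np.load('scene0.npz')); crop(e['image'],330,170,450,260,6,'crop_sc')
print(proj(e,P[217,127]),e['image'][:1,:1])
# gauge & holder top masks
z=P[...,2]
for nm,(x0,y0,x1,y1),(a,b) in [('hold',(110,195,195,235),(.05,.0605)),('gauge',(245,195,320,240),(.052,.068))]:
    m=np.zeros(z.shape,bool); m[y0:y1,x0:x1]=True; m&=(z>a)&(z<b)
    q=P[m]; r=cv2.minAreaRect((q[:,:2]*1000).astype(np.float32)); print(nm,m.sum(),np.median(q[:,2]),r)
m=np.zeros(z.shape,bool); m[190:240,105:200]=True; m&=(z>.095)
n,l,st,c=cv2.connectedComponentsWithStats(m.astype(np.uint8))
for i in range(1,n):
    q=P[l==i]; r=cv2.minAreaRect((q[:,:2]*1000).astype(np.float32)); print(st[i],r,np.median(q[:,2]),q[:,:2].mean(0))
E
```

```text
127 217 [0.5107 0.2891 0.1097]
147 214 [0.5189 0.2366 0.1007]
168 211 [0.5257 0.1775 0.107 ]
265 219 [ 0.5082 -0.0897 -0.0024]
282 216 [ 0.5163 -0.1404 -0.0015]
298 213 [ 0.5246 -0.1884 -0.003 ]
255 212 [ 0.5234 -0.0609  0.062 ]
310 210 [ 0.5265 -0.2171  0.0635]
124 229 [0.4815 0.313  0.0543]
290 265 [ 0.3719 -0.1606 -0.0004]
207 149 [0.7173 0.0795 0.0263]
141 181 [0.6125 0.2566 0.0942]
119 248 [0.427  0.3133 0.0953]
[[419.15686738 195.20222992]] [[[29 48 71]]]
hold 1008 0.054750126043507485 ((519.4464111328125, 239.71408081054688), (64.69740295410156, 185.1205596923828), 5.38392972946167)
gauge 1295 0.05966863785472598 ((511.9480285644531, -135.24310302734375), (64.36227416992188, 172.0192413330078), 10.671232223510742)
[154 191   1   1   1] ((399.4094543457031, -74.2012939453125), (0.0, 0.0), 0.0) 1.359317756465692 [ 0.39940945 -0.0742013 ]
[185 192   1   1   1] ((399.4094543457031, -74.2012939453125), (0.0, 0.0), 0.0) 1.359317756465692 [ 0.39940945 -0.0742013 ]
[123 199   1   1   1] ((399.4094543457031, -74.2012939453125), (0.0, 0.0), 0.0) 1.359317756465692 [ 0.39940945 -0.0742013
[... 1788 characters left out ...]
-74.2012939453125), (0.0, 0.0), 0.0) 1.359317756465692 [ 0.39940945 -0.0742013 ]
[124 235   1   1   1] ((399.4094543457031, -74.2012939453125), (0.0, 0.0), 0.0) 1.359317756465692 [ 0.39940945 -0.0742013 ]
[159 234   1   1   1] ((399.4094543457031, -74.2012939453125), (0.0, 0.0), 0.0) 1.359317756465692 [ 0.39940945 -0.0742013 ]
[197 235   1   1   1] ((399.4094543457031, -74.2012939453125), (0.0, 0.0), 0.0) 1.359317756465692 [ 0.39940945 -0.0742013 ]
[146 238   1   1   1] ((399.4094543457031, -74.2012939453125), (0.0, 0.0), 0.0) 1.359317756465692 [ 0.39940945 -0.0742013 ]
[162 239   1   1   1] ((399.4094543457031, -74.2012939453125), (0.0, 0.0), 0.0) 1.359317756465692 [ 0.39940945 -0.0742013 ]
```

View pics/crop_top.png

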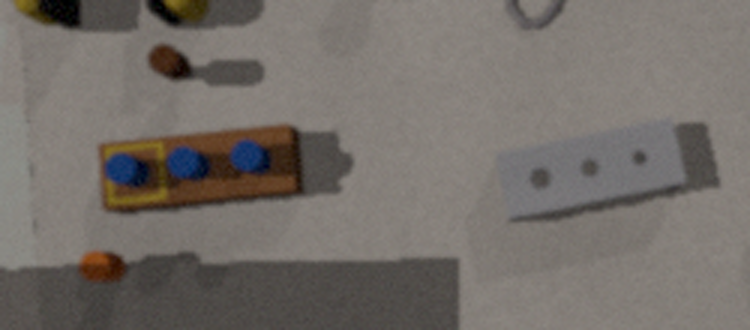

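View pics/crop_sc.png

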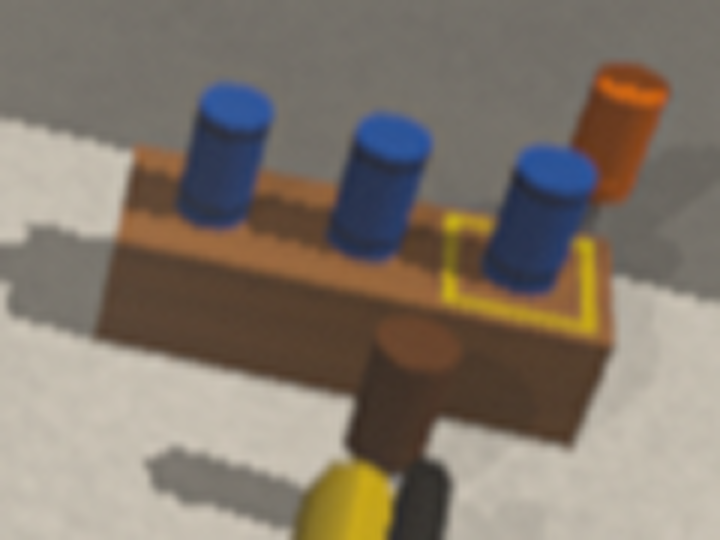

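Candidates, top-view pixels:
- Blue heads: (127,217), (147,214) and (168,211).
- Brown decoy: (141,181).
- Orange decoy: (119,248).

The one meant is the blue head at (127,217). It stands inside the yellow square, and both enlarged crops confirm it. The gauge holes lie at about (265,219), (282,216) and (298,213), with the largest on the left (+y).

```bash
cat >> h.py <<'E'
def go(x,y,z,yawdeg=None):
    s=manip.state(); R=q2R(s['tool_rot']); d=R.T@(np.array([x,y,z])-s['tool_pos'])
    out={'d':d.round(4)}
    if yawdeg is not None:
        a=np.radians(yawdeg); T=np.array([[np.cos(a),np.sin(a),0],[np.sin(a),-np.cos(a),0],[0,0,-1]]).T
        T=np.column_stack([[np.cos(a),np.sin(a),0],[np.sin(a),-np.cos(a),0],[0,0,-1]])
        out['a']=Ro.from_matrix(R.T@T).as_rotvec().round(4)
    print(out)
E
python3 -c "
from h import *
go(.514,.297,.2,5.4)"
```

```text
{'d': array([-0.1455,  0.3508, -0.0013]), 'a': array([7.0000e-04, 1.6000e-03, 1.0617e+00])}
```

```bash
python3 -m handwheel '[{"dx":-0.1455,"dy":0.3508,"dz":-0.0013,"ax":0.0007,"ay":0.0016,"az":1.0617},{"dx":-0.1455,"dy":0.3508,"dz":-0.0013,"ax":0.0007,"ay":0.0016,"az":1.0617},{"dx":-0.1455,"dy":0.3508,"dz":-0.0013,"ax":0.0007,"ay":0.0016,"az":1.0617},{"dx":-0.1455,"dy":0.3508,"dz":-0.0013,"ax":0.0007,"ay":0.0016,"az":1.0617},{"dx":-0.1455,"dy":0.3508,"dz":-0.0013,"ax":0.0007,"ay":0.0016,"az":1.0617}]'; python3 -c "
from h import *
go(.514,.297,.2,5.4)"
```

```text
time: 0.78
tool_pos: [0.4688, 0.3444, 0.2003]
tool_rot: [-0.001, 0.994, 0.106, 0.0]
contact_force: [0.5, 0.0, -0.3]
gripper_width: 1.001
{'d': array([0.0342, 0.0559, 0.0003]), 'a': array([-0.0013, -0.0008,  0.1182])}
```

```bash
python3 -m handwheel '[{"dx":0.034,"dy":0.056,"dz":0,"az":0.118},{"dx":0.034,"dy":0.056,"dz":0,"az":0.118},{"dx":0.034,"dy":0.056,"dz":0,"az":0.118}]'
python3 - <<'E'
from h import *
d=save('wrist','w1'); print(manip.state()['tool_pos'],d['xyz'],d['rotation'])
go(.514,.297,.2,5.4)
E
```

```text
[0.47359334 0.33893195 0.20032562] [0.45288406 0.41967825 0.37449021] [ 0.98270261 -0.15176971 -0.0168386   0.10477591]
{'d': array([0.0312, 0.0492, 0.0006]), 'a': array([ 0.0038, -0.0037,  0.1076])}invalid input at $[0]: expected keys dx, dy, dz, ax, ay, az
```

View pics/w1.png

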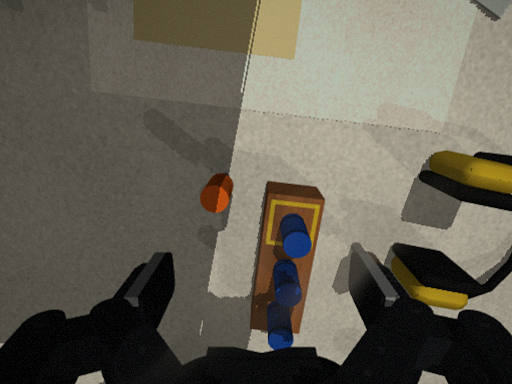

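```bash
python3 -m handwheel '[{"dx":0.031,"dy":0.049,"dz":0,"ax":0,"ay":0,"az":0.107},{"dx":0.031,"dy":0.049,"dz":0,"ax":0,"ay":0,"az":0.107},{"dx":0.031,"dy":0.049,"dz":0,"ax":0,"ay":0,"az":0.107},{"dx":0.031,"dy":0.049,"dz":0,"ax":0,"ay":0,"az":0.107}]'
python3 - <<'E'
from h import *
d=save('wrist','w2'); print(manip.state()['tool_pos'],manip.state()['joint_vel'].round(3))
go(.514,.297,.2,5.4)
P=cloud(d);z=P[...,2]
for nm,a,b in [('hold',.045,.0605),]:
    m=(z>a)&(z<b)&(P[...,1]>.1)&(P[...,1]<.36)&(abs(P[...,0]-.515)<.06)
    q=P[m]; print(np.median(q[:,2]),cv2.minAreaRect((q[:,:2]*1000).astype(np.float32)))
m=((z>.1)&(z<.112)&(abs(P[...,0]-.515)<.06)&(P[...,1]>.1)&(P[...,1]<.36)).astype(np.uint8)
n,l,st,c=cv2.connectedComponentsWithStats(m)
for i in range(1,n):
    if st[i][4]>60:
        q=P[l==i]; q=q[q[:,2]>np.percentile(q[:,2],95)-.006]; print(st[i],np.median(q[:,2]),cv2.minAreaRect((q[:,:2]*1000).astype(np.float32)),cv2.minEnclosingCircle((q[:,:2]*1000).astype(np.float32)))
E
```

```text
time: 1.32
tool_pos: [0.5078, 0.3059, 0.2004]
tool_rot: [-0.001, 0.998, 0.057, 0.0]
contact_force: [-0.8, 0.4, 0.4]
gripper_width: 1.0
[0.50779107 0.30597828 0.20044278] [ 0.    -0.003 -0.001 -0.002 -0.001  0.   ]
{'d': array([0.0052, 0.0096, 0.0004]), 'a': array([-0.0014, -0.0005,  0.0194])}
0.054566083679732924 ((521.2416381835938, 238.71136474609375), (63.843017578125, 184.85792541503906), 5.167174339294434)
[253 183  30  31 719] 0.10649109238496296 ((515.443359375, 296.5929260253906), (27.246742248535156, 27.802749633789062), 5.5915093421936035) ((515.6682739257812, 296.7380065917969), 14.20720100402832)
[252 240  29  28 640] 0.10648342927033763 ((520.9669799804688, 239.2129364013672), (28.26097297668457, 27.631303787231445), 82.7895278930664) ((521.2489013671875, 238.9552764892578), 14.466485977172852)
[252 289  26  27 568] 0.1064317175204777 ((526.1836547851562, 181.30775451660156), (26.461721420288086, 28.542720794677734), 5.616511344909668) ((526.08544921875, 181.3968048095703), 14.486968040466309)
```

View pics/w2.png

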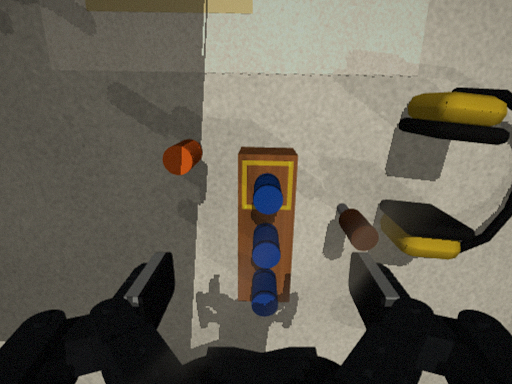

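```bash
python3 -c "
from h import *
go(.5152,.2967,.2,5.3)"; python3 -m handwheel '[{"dx":0.0064,"dy":0.0099,"dz":0,"ax":-0.0014,"ay":-0.0005,"az":0.021},{"dx":0.0064,"dy":0.0099,"dz":0.03,"ax":-0.0014,"ay":-0.0005,"az":0.021},{"dx":0.0064,"dy":0.0099,"dz":0.065,"ax":-0.0014,"ay":-0.0005,"az":0.021},{"dx":0.0064,"dy":0.0099,"dz":0.065,"ax":-0.0014,"ay":-0.0005,"az":0.021},{"dx":0.0064,"dy":0.0099,"dz":0.065,"ax":-0.0014,"ay":-0.0005,"az":0.021}]' 70
python3 - <<'E'
from h import *
d=save('wrist','w3');print(manip.state()['gripper_width'])
go(.5152,.2967,.067,5.3)
E
```

```text
{'d': array([0.0063, 0.0101, 0.0004]), 'a': array([-0.0014, -0.0005,  0.0211])}
time: 2.0
tool_pos: [0.5169, 0.2962, 0.1369]
tool_rot: [-0.0, 0.999, 0.045, 0.001]
contact_force: [-0.4, -0.7, 0.9]
gripper_width: 0.72
0.7249058286514217
{'d': array([-0.0024, -0.0005,  0.0707]), 'a': array([-0.0007, -0.0033, -0.002 ])}
```

View pics/w3.png

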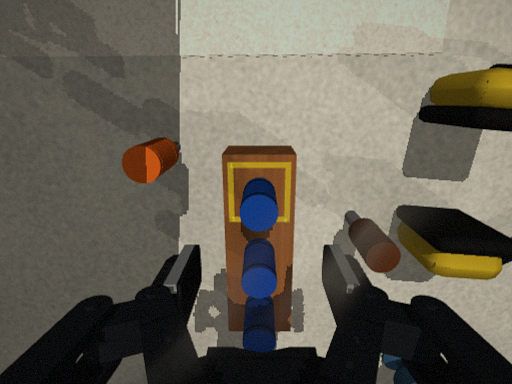

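```bash
python3 -m handwheel '[{"dx":-0.001,"dy":0,"dz":0.03,"ax":0,"ay":0,"az":0},{"dx":-0.001,"dy":0,"dz":0.06,"ax":0,"ay":0,"az":0},{"dx":-0.001,"dy":0,"dz":0.069,"ax":0,"ay":0,"az":0},{"dx":-0.001,"dy":0,"dz":0.069,"ax":0,"ay":0,"az":0},{"dx":-0.001,"dy":0,"dz":0.069,"ax":0,"ay":0,"az":0}]' 70
python3 - <<'E'
from h import *
for i in range(3):
    s=manip.state(); print(s['tool_pos'].round(4),s['contact_force'].round(2))
d=save('wrist','w4')
s=manip.state(); print(s['tool_pos'].round(4),s['contact_force'].round(2))
go(.5152,.2967,.067,5.3)
E
```

```text
time: 2.68
tool_pos: [0.5166, 0.2964, 0.0687]
tool_rot: [-0.0, 0.999, 0.045, 0.002]
contact_force: [0.0, 0.7, 0.3]
gripper_width: 0.721
[0.5166 0.2964 0.0687] [0.   0.69 0.32]
[0.5166 0.2964 0.0687] [0.   0.69 0.32]
[0.5166 0.2964 0.0687] [0.   0.69 0.32]
[0.5165 0.2964 0.0686] [-0.75 -0.35 -0.62]
{'d': array([-0.0013, -0.0004,  0.0016]), 'a': array([-0.0008, -0.0034, -0.002 ])}
```

View pics/w4.png

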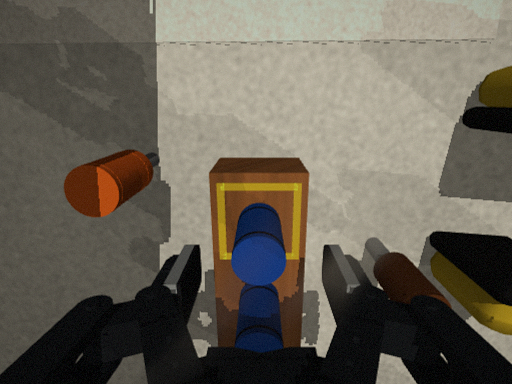

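```bash
python3 -m handwheel '[{"dx":-0.001,"dy":0,"dz":0.001,"ax":0,"ay":-0.003,"az":0},{"dx":-0.001,"dy":0,"dz":0.001,"ax":0,"ay":-0.003,"az":0},{"dx":-0.001,"dy":0,"dz":0.001,"ax":0,"ay":-0.003,"az":0},{"dx":-0.001,"dy":0,"dz":0.001,"ax":0,"ay":-0.003,"az":0},{"dx":-0.001,"dy":0,"dz":0.001,"ax":0,"ay":-0.003,"az":0}]' 255
python3 - <<'E'
from h import *
s=manip.state(); print(s['contact_force'].round(2),s['gripper_width'])
go(.5152,.2967,.067,5.3)
E
```

```text
time: 3.35
tool_pos: [0.5147, 0.2959, 0.0663]
tool_rot: [-0.0, 0.999, 0.045, -0.001]
contact_force: [-0.3, 0.4, 5.3]
gripper_width: 0.294
[-0.28  0.42  5.27] 0.29403450579655344
{'d': array([ 0.0006, -0.0007, -0.0007]), 'a': array([-0.0002,  0.0016, -0.002 ])}
```

```bash
python3 -m handwheel '[{"dx":0,"dy":0,"dz":-0.02,"ax":0,"ay":0,"az":0},{"dx":0,"dy":0,"dz":-0.06,"ax":0,"ay":0,"az":0},{"dx":0,"dy":0,"dz":-0.11,"ax":0,"ay":0,"az":0},{"dx":0,"dy":0,"dz":-0.13,"ax":0,"ay":0,"az":0},{"dx":0,"dy":0,"dz":-0.13,"ax":0,"ay":0,"az":0}]'
python3 - <<'E'
from h import *
s=manip.state(); print(s['contact_force'].round(2),s['gripper_width'])
# hole centres from top view: refine with image
d=dict(np.load('top0.npz')); P=cloud(d)
g=cv2.cvtColor(d['image'],cv2.COLOR_BGR2GRAY)
print(g[205:230,250:316][::1,::1].min())
R=q2R(d['rotation'])
def ray(u,v,z):
    K=d['K']; r=R@np.array([(u-K[0,2])/K[0,0],-(v-K[1,2])/K[1,1],-1]); return d['xyz']+r*(z-d['xyz'][2])/r[2]
G=np.array([511.95,-135.24])/1000; a=np.radians(10.67); yv=np.array([-np.sin(a),np.cos(a)])
for k in (48,0,-48):
    h=G+yv*k/1000; u,v=proj(d,[*h,.06])[0]
    x0,y0=int(u)-8,int(v)-8; w=g[y0:y0+17,x0:x0+17].astype(float); bg=np.median(w); ww=np.clip(bg-12-w,0,None)
    yy,xx=np.mgrid[:17,:17]; cu,cv_=x0+(ww*xx).sum()/ww.sum(),y0+(ww*yy).sum()/ww.sum()
    print(h.round(4),(u,v),(cu,cv_),ray(cu,cv_,.055).round(4))
go(.5018,-.0885,.192,5.3)
E
```

```text
time: 3.98
tool_pos: [0.5153, 0.2961, 0.1971]
tool_rot: [-0.0, 0.999, 0.045, 0.0]
contact_force: [-0.3, 0.0, -1.4]
gripper_width: 0.29
[-0.34  0.   -1.35] 0.2902928467691982
57
[ 0.5031 -0.0881] (np.float64(264.67455018073247), np.float64(219.06066610542692)) (np.float64(264.67632850241546), np.float64(218.8514492753623)) [ 0.5041 -0.0881  0.055 ]
[ 0.512  -0.1352] (np.float64(281.22092321777103), np.float64(215.6769802768556)) (np.float64(281.2048192771084), np.float64(215.46987951807228)) [ 0.513  -0.1354  0.055 ]
[ 0.5208 -0.1824] (np.float64(297.741518442762), np.float64(212.29856593691338)) (np.float64(297.7886977886978), np.float64(212.17199017199016)) [ 0.5217 -0.183   0.055 ]
{'d': array([-0.0482,  0.3818,  0.0048]), 'a': array([-0.0007, -0.0002, -0.002 ])}
```

```bash
python3 -m handwheel '[{"dx":-0.005,"dy":0.04,"dz":0,"ax":0,"ay":0,"az":0},{"dx":-0.0112,"dy":0.09,"dz":0,"ax":0,"ay":0,"az":0},{"dx":-0.0175,"dy":0.14,"dz":0,"ax":0,"ay":0,"az":0},{"dx":-0.024,"dy":0.19,"dz":0,"ax":0,"ay":0,"az":0},{"dx":-0.030,"dy":0.24,"dz":0,"ax":0,"ay":0,"az":0}]';python3 -m handwheel '[{"dx":-0.0063,"dy":0.05,"dz":0,"ax":0,"ay":0,"az":0},{"dx":-0.0125,"dy":0.1,"dz":0,"ax":0,"ay":0,"az":0},{"dx":-0.0172,"dy":0.138,"dz":0,"ax":0,"ay":0,"az":0},{"dx":-0.0177,"dy":0.1418,"dz":0,"ax":0,"ay":0,"az":0},{"dx":-0.0177,"dy":0.1418,"dz":0,"ax":0,"ay":0,"az":0}]'
cat > look.py <<'E'
import sys
from h import *
d=save('wrist',sys.argv[1]); t=save('scene',sys.argv[1]+'s')
s=manip.state(); print(s['tool_pos'].round(4),s['contact_force'].round(2))
P=cloud(d);z=P[...,2]
m=(z>.05)&(z<.066)&(abs(P[...,0]-.512)<.07)&(abs(P[...,1]+.135)<.12)
q=P[m]; print('gauge',m.sum(),np.median(q[:,2]),cv2.minAreaRect((q[:,:2]*1000).astype(np.float32)))
b=d['image'].astype(int); mb=((b[...,0]>b[...,2]+40)&(b[...,0]>b[...,1]+25))
zz=z[mb]; mt=mb&(z>s['tool_pos'][2]+.02)&(z<s['tool_pos'][2]+.06)
q=P[mt]; print('head',mt.sum(),np.percentile(q[:,2],[5,50,95]).round(4)); top=np.percentile(q[:,2],97); q=q[q[:,2]>top-.004]; print(top,cv2.minAreaRect((q[:,:2]*1000).astype(np.float32)))
go(.5031,-.0889,.18,5.3)
E
python3 look.py w5
```

```text
time: 4.6
tool_pos: [0.5044, 0.0526, 0.1922]
tool_rot: [-0.0, 0.999, 0.045, -0.004]
contact_force: [0.4, -0.1, -0.0]
gripper_width: 0.289
time: 5.22
tool_pos: [0.5005, -0.0883, 0.1935]
tool_rot: [-0.001, 0.999, 0.045, -0.003]
contact_force: [0.7, 0.3, -1.3]
gripper_width: 0.291
[ 0.5011 -0.0877  0.1945] [-0.2   0.04 -1.54]
gauge 4391 0.05951200294827824 ((513.7515869140625, -136.5362548828125), (64.10620880126953, 172.66070556640625), 10.676305770874023)
head 2249 [0.2229 0.2337 0.2347]
0.23481483867027136 ((501.39678955078125, -87.73851013183594), (24.38542938232422, 28.756439208984375), 3.7368669509887695)
{'d': array([0.002 , 0.0014, 0.0145]), 'a': array([-0.001 ,  0.0045, -0.0009])}
```

View pics/w5.png

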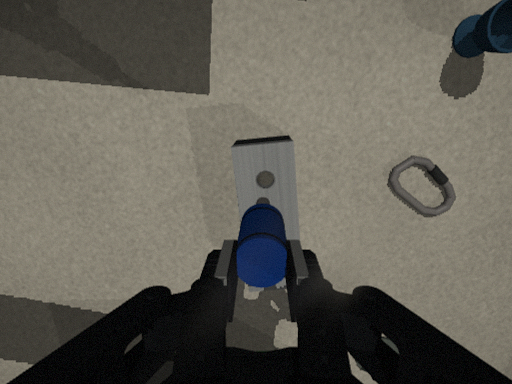

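View pics/w5s.png

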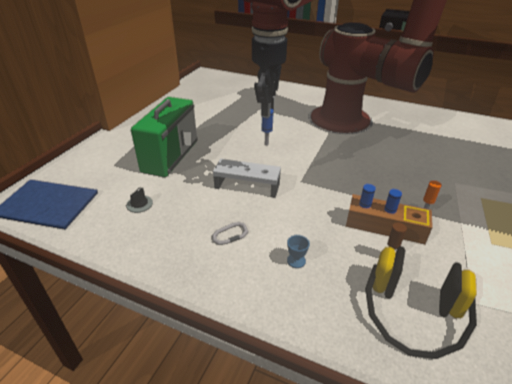

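```bash
cat >> h.py <<'E'
def ray(d,u,v,z):
    K=d['K']; r=q2R(d['rotation'])@np.array([(u-K[0,2])/K[0,0],-(v-K[1,2])/K[1,1],-1]); return d['xyz']+r*(z-d['xyz'][2])/r[2]
E
python3 - <<'E'
from h import *
d=dict(np.load('w5.npz'));g=cv2.cvtColor(d['image'],cv2.COLOR_BGR2GRAY)
w=g[166:193,252:279]; print(w[13],w[:,13])
t=cv2.threshold(w,0,255,cv2.THRESH_BINARY_INV+cv2.THRESH_OTSU)[1]
n,l,st,c=cv2.connectedComponentsWithStats(t); print(st,c)
i=l[13,13]; u,v=c[i]+[252,166]; print(u,v,ray(d,u,v,.06))
crop(d['image'],220,120,310,300,4,'w5c')
E
```

```text
[111 116 122 101  69  50  56  58  63  67  71  65  69  70  72  69  68  72
  70  73  66  59  79 108 118 112 106] [113 108 113 108  94  65  66  75  70  71  71  69  69  70  72  65  68  73
  70  71  61  63  92 110 112 110 112]
[[  0   0  27  27 463]
 [  4   5  19  18 266]] [[13.05831533 12.87688985]
 [12.89849624 13.21428571]]
264.8984962406015 179.21428571428572 [ 0.50434198 -0.08870324  0.06      ]
```

View pics/w5c.png

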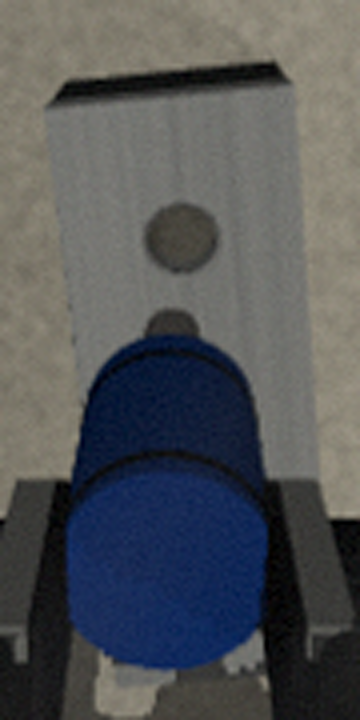

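```bash
python3 -m handwheel '[{"dx":0.0026,"dy":0.001,"dz":0.02,"ax":-0.001,"ay":0.0045,"az":0},{"dx":0.0026,"dy":0.001,"dz":0.05,"ax":-0.001,"ay":0.0045,"az":0},{"dx":0.0026,"dy":0.001,"dz":0.068,"ax":-0.001,"ay":0.0045,"az":0},{"dx":0.0026,"dy":0.001,"dz":0.068,"ax":-0.001,"ay":0.0045,"az":0},{"dx":0.0026,"dy":0.001,"dz":0.068,"ax":-0.001,"ay":0.0045,"az":0}]'; python3 look.py w6; python3 -c "
from h import *
d=dict(np.load('w6.npz'));crop(d['image'],200,90,320,290,4,'w6c')
d=dict(np.load('w6s.npz'));crop(d['image'],200,80,300,200,6,'w6sc')"
```

```text
time: 5.95
tool_pos: [0.5048, -0.0895, 0.1288]
tool_rot: [0.001, 0.999, 0.045, 0.002]
contact_force: [-0.4, -0.2, -0.9]
gripper_width: 0.292
[ 0.505  -0.0898  0.1293] [ 0.59  1.41 -0.24]
gauge 7231 0.059510731086052204 ((513.7178344726562, -136.70938110351562), (64.15779876708984, 173.0985565185547), 10.739680290222168)
head 2255 [0.158 0.169 0.17 ]
0.17009904340316973 ((505.3712158203125, -88.90299987792969), (24.56142234802246, 28.534067153930664), 3.6487293243408203)
{'d': array([-0.0016, -0.0009, -0.0507]), 'a': array([ 0.0022, -0.0041, -0.0018])}
```

View pics/w6c.png

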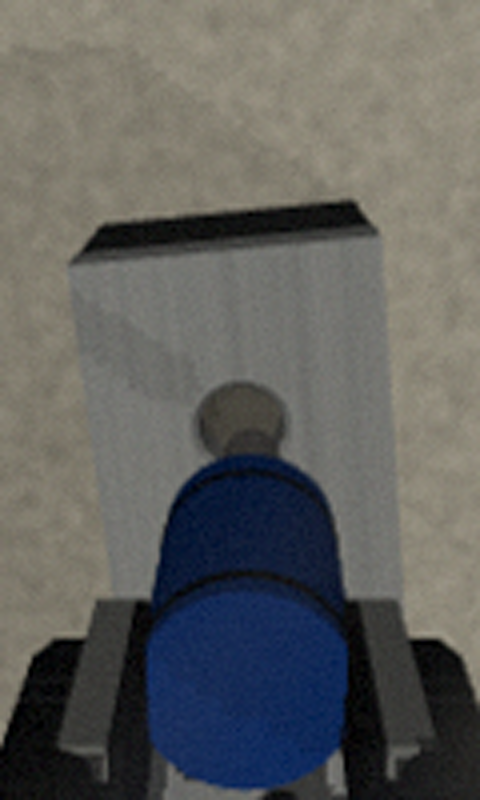

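View pics/w6sc.png

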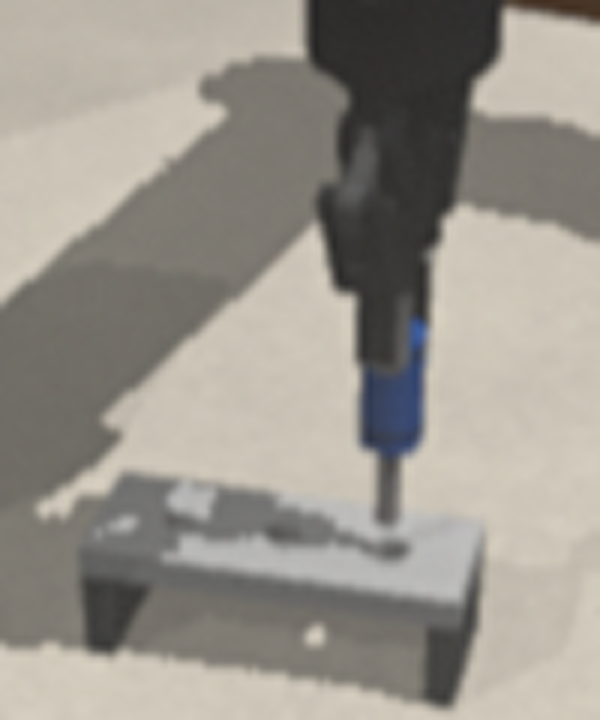

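Run:
```python
from h import *
d=dict(np.load('w6.npz'))
print(ray(d,260.2,195.8,.06),ray(d,249.2,195.8,.06),ray(d,271.5,195.8,.06),ray(d,260.2,185.5,.06))
print(ray(d,257.3,200,.075),ray(d,269.8,200,.075))
g=cv2.cvtColor(d['image'],cv2.COLOR_BGR2GRAY)
for r in range(192,204): print(r,g[r,244:278])
```

```text
[ 0.50475111 -0.08855989  0.06      ] [ 0.49552264 -0.08939304  0.06      ] [ 0.51423402 -0.08770377  0.06      ] [ 0.50394035 -0.07959497  0.06      ]
[ 0.50233864 -0.08753494  0.075     ] [ 0.51222368 -0.08664309  0.075     ]
192 [116 117 118 118 109  78  67  62  59  58  62  66  67  74  69  71  72  76
  69  75  71  73  72  70  75  71  75  94 112 117 112 110 107 108]
193 [117 117 116 106  99  70  62  62  57  55  54  67  69  69  68  71  71  69
  72  67  68  69  71  66  67  75  68  86 101 117 115 112 106 106]
194 [118 117 118 108  88  70  52  61  57  64  61  67  64  71  69  68  72  69
  70  69  69  71  68  68  71  66  60  86  98 118 117 112 110 102]
195 [116 115 120 110  84  72  39  58  63  62  64  65  70  70  68  67  70  68
  70  66  70  66  70  67  71  62  55  86  93 116 113 109 103 106]
196 [113 118 122 107  88  72  41  55  56  67  70  67  62  67  71  69  69  73
  69  66  70  74  74  69  69  60  51  79 100 116 115 114 109 109]
197 [115 114 122 108  91  77  42  49  56  60  67  63  68  66  70  64  63  56
  56  57  58  65  65  73  68  51  59  78  98 115 118 115 106 107]
198 [115 117 118 112  91  77  45  52  54  59  67  65  68  70  58  54  51  45
  49  52  48  47  58  67  61  51  53  83 100 115 114 115 106 103]
199 [112 117 118 110  97  81  59  50  53  55  63  67  72  62  55  50  53  50
  53  55  59  51  49  53  54  51  65  91 100 115 113 113 109 111]
200 [117 113 121 114 103  93  77  46  50  57  61  70  69  48  50  50  53  50
  51  54  53  46  50  48  46  58  86 103 106 116 115 114 109 108]
201 [116 117 120 119 107  91  86  59  57  56  61  66  58  46  46  51  47  52
  50  53  51  52  46  48  45  63  99 100 113 117 120 111 107 111]
202 [108 117 117 119 113 100  91  79  60  60  61  59  44  46  55  51  50  51
  58  54  52  54  53  50  45  66 102 104 110 114 114 112 111 107]
203 [115 116 116 115 115 107  98 100  85  64  61  60  46  37  44  40  40  37
  39  42  42  41  38  44  46  64 101 113 111 115 117 113 115 106]
```

```bash
python3 -m handwheel '[{"dx":-0.002,"dy":0,"dz":0,"ax":0.001,"ay":-0.003,"az":0},{"dx":-0.002,"dy":0,"dz":0.008,"ax":0.001,"ay":-0.003,"az":0},{"dx":-0.002,"dy":0,"dz":0.016,"ax":0.001,"ay":-0.003,"az":0},{"dx":-0.002,"dy":0,"dz":0.022,"ax":0.001,"ay":-0.003,"az":0},{"dx":-0.002,"dy":0,"dz":0.022,"ax":0.001,"ay":-0.003,"az":0}]'; python3 look.py w7; python3 -c "
from h import *
d=dict(np.load('w7.npz'));crop(d['image'],200,90,320,290,4,'w7c')"
```

```text
time: 6.68
tool_pos: [0.5014, -0.0895, 0.1046]
tool_rot: [-0.0, 0.999, 0.045, -0.002]
contact_force: [0.3, 0.3, -0.7]
gripper_width: 0.288
[ 0.5021 -0.0898  0.1056] [ 0.69  0.23 -1.64]
gauge 8901 0.059508074904406794 ((513.5599365234375, -136.82496643066406), (64.25798034667969, 173.2708740234375), 10.620275497436523)
head 2259 [0.133  0.1448 0.1458]
0.1459074815790375 ((502.04241943359375, -88.92381286621094), (24.19066619873047, 28.551523208618164), 3.9122233390808105)
{'d': array([ 0.0009, -0.0008, -0.0744]), 'a': array([ 0.0001,  0.0013, -0.002 ])}
```

View pics/w7c.png

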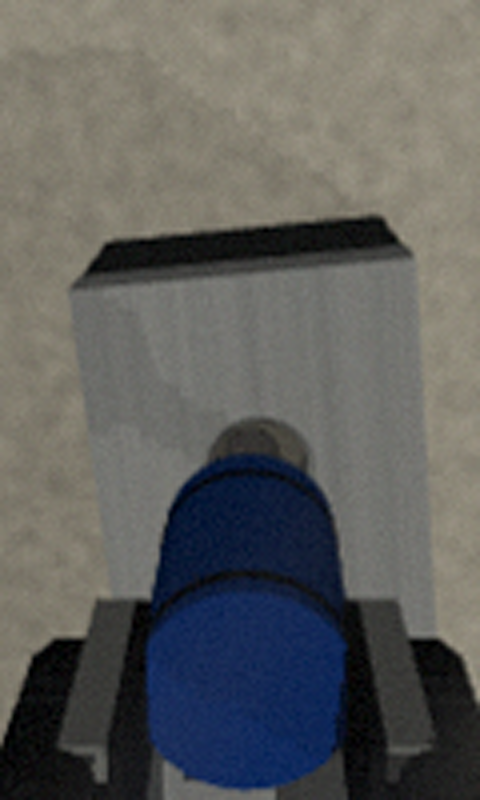

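```bash
python3 -m handwheel '[{"dx":0.001,"dy":0,"dz":0.004,"ax":0,"ay":0,"az":0},{"dx":0.001,"dy":0,"dz":0.01,"ax":0,"ay":0,"az":0},{"dx":0.001,"dy":0,"dz":0.016,"ax":0,"ay":0,"az":0},{"dx":0.001,"dy":0,"dz":0.016,"ax":0,"ay":0,"az":0},{"dx":0.001,"dy":0,"dz":0.016,"ax":0,"ay":0,"az":0}]'; python3 look.py w8; python3 -c "
from h import *
d=dict(np.load('w8.npz'));crop(d['image'],200,90,320,290,4,'w8c')
d=dict(np.load('w8s.npz'));crop(d['image'],200,80,300,200,6,'w8sc')"
```

```text
time: 7.4
tool_pos: [0.5031, -0.0897, 0.0897]
tool_rot: [0.0, 0.999, 0.045, -0.001]
contact_force: [-1.2, -0.3, -0.5]
gripper_width: 0.291
[ 0.5033 -0.0897  0.09  ] [ 0.65 -0.31 -0.41]
gauge 9515 0.05951815997041615 ((512.7335815429688, -131.86441040039062), (64.22084045410156, 163.23114013671875), 10.714217185974121)
head 2278 [0.1181 0.1299 0.1309]
0.13100826760415782 ((503.7956237792969, -89.30318450927734), (24.387889862060547, 28.54620361328125), 4.043830394744873)
{'d': array([-0.0002, -0.0008, -0.09  ]), 'a': array([ 0.0003,  0.0007, -0.002 ])}
```

View pics/w8c.png

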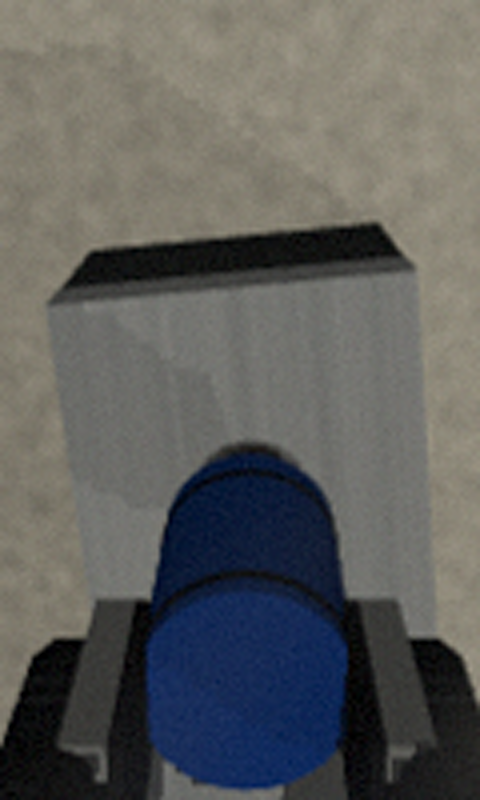

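View pics/w8sc.png

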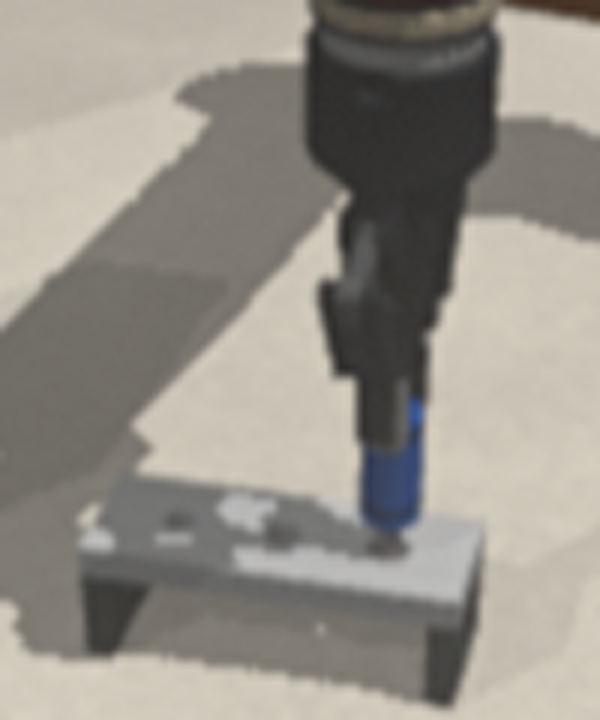

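```bash
python3 -m handwheel '[{"dx":0,"dy":0,"dz":-0.02,"ax":0,"ay":0,"az":0},{"dx":0,"dy":0,"dz":-0.045,"ax":0,"ay":0,"az":0},{"dx":0.003,"dy":0.024,"dz":-0.045,"ax":0,"ay":0,"az":0},{"dx":0.0055,"dy":0.0472,"dz":-0.045,"ax":0,"ay":0,"az":0},{"dx":0.0055,"dy":0.0472,"dz":-0.045,"ax":0,"ay":0,"az":0}]'; python3 -m handwheel '[{"dx":0,"dy":0,"dz":0.005,"ax":0,"ay":0,"az":0},{"dx":0,"dy":0,"dz":0.005,"ax":0,"ay":0,"az":0}]';python3 look.py w9; python3 -c "
from h import *
d=dict(np.load('w9.npz'));crop(d['image'],200,90,320,290,4,'w9c')"
```

```text
time: 8.12
tool_pos: [0.5132, -0.1372, 0.1351]
tool_rot: [0.0, 0.999, 0.044, -0.0]
contact_force: [-0.1, 0.9, -1.0]
gripper_width: 0.29
time: 8.38
tool_pos: [0.5122, -0.1353, 0.1288]
tool_rot: [-0.0, 0.999, 0.046, -0.001]
contact_force: [-0.1, -0.1, -1.0]
gripper_width: 0.292
[ 0.5126 -0.1355  0.1294] [-0.32 -0.38 -1.18]
gauge 9790 0.05954553819506042 ((513.6408081054688, -136.70164489746094), (64.20645904541016, 172.41659545898438), 10.683053016662598)
head 2198 [0.1585 0.169  0.17  ]
0.17014597304040852 ((512.927978515625, -134.77923583984375), (24.35498046875, 28.114192962646484), 4.23102331161499)
{'d': array([-0.0053, -0.0473, -0.0506]), 'a': array([-0.0002,  0.0017, -0.0012])}
```

View pics/w9c.png

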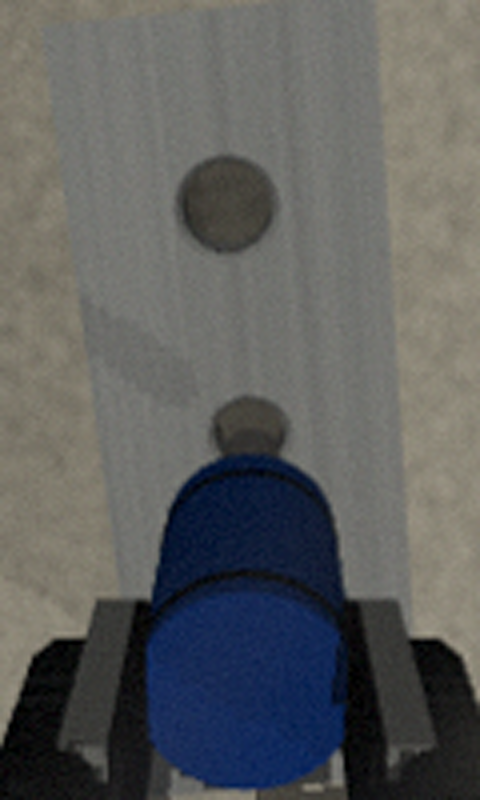

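```bash
cat > fit.py <<'E'
import sys
from h import *
# usage: fit.py name u v  (visible hole pixel) foot_z rowlo rowhi
f,u,v,fz=sys.argv[1],int(float(sys.argv[2])),int(float(sys.argv[3])),float(sys.argv[4]); r0,r1=int(sys.argv[5]),int(sys.argv[6])
d=dict(np.load(f+'.npz'));g=cv2.cvtColor(d['image'],cv2.COLOR_BGR2GRAY)
w=g[v-16:v+17,u-16:u+17]
t=cv2.threshold(w,0,255,cv2.THRESH_BINARY_INV+cv2.THRESH_OTSU)[1]
n,l,st,c=cv2.connectedComponentsWithStats(t); i=l[16,16]; cu=c[i]+[u-16,v-16]
h=ray(d,*cu,.06); print('hole',cu,st[i],h.round(4))
a=np.radians(10.68); print('next',(h[:2]+.048*np.array([np.sin(a),-np.cos(a)])).round(4))
for r in range(r0,r1): print(r,g[r,250:276])
np.set_printoptions(suppress=True)
E
python3 fit.py w9 257 141 .0755 188 205
```

```text
hole [256.14522822 140.65767635] [  3   4  25  25 482] [ 0.5044 -0.0887  0.06  ]
next [ 0.5133 -0.1359]
188 [117 115 111 112 110 114 114 115 114 109 102  97 101 106 117 114 112 111
 110 113 110 115 113 116 115 112]
189 [112 115 110 108 114 111 116 117  95  87  75  66  76  77  87  89  97 111
 115 110 109 109 113 110 114 119]
190 [114 114 111 112 106 108  98  87  72  59  67  65  64  65  65  62  72  83
  98 105 113 113 112 116 113 116]
191 [112 115 115 108 102  95  73  64  66  63  64  67  66  69  65  62  64  69
  73  90 110 115 115 110 114 120]
192 [114 111 114 103  82  70  62  69  69  70  68  68  70  67  68  65  65  65
  67  71  91 113 113 110 116 114]
193 [111 110 111  94  65  63  68  73  68  71  70  65  67  68  69  67  66  67
  68  71  74  98 112 114 116 117]
194 [110 113  99  72  63  69  69  67  70  67  65  70  65  70  65  66  65  66
  66  68  79  87 105 113 113 120]
195 [115 110 104  70  61  71  69  70  69  66  64  69  69  68  68  62  65  67
  70  65  74  78  91 114 115 115]
196 [107 105  96  69  46  66  70  61  64  68  66  67  70  66  68  66  70  67
  65  65  66  76  93 116 114 11
[... 190 characters left out ...]

  63  59  48  70  95 108 114 118]
199 [111 109  85  73  40  48  60  59  53  52  51  49  50  52  50  52  46  51
  55  53  45  79  97 106 111 116]
200 [114 105  87  83  52  45  53  48  48  51  48  50  50  51  50  54  50  45
  47  47  47  82  98 107 114 115]
201 [111 114  95  89  60  48  47  45  49  49  49  49  51  54  50  49  51  47
  48  41  67  95 100 110 114 115]
202 [111 105 102  91  79  49  44  48  52  51  49  54  55  54  49  48  55  47
  47  55  81 100 100 113 111 114]
203 [114 110 106  99  98  64  43  38  39  44  36  34  42  38  42  36  37  42
  46  58  94 105 112 110 113 116]
204 [112 110 115 103  71  51  26  28  28  27  22  19  22  26  26  19  33  31
  32  45  74 100 114 113 113 119]
```

Run:
```python
from h import *
d=dict(np.load('w9.npz'))
print(ray(d,262.5,196.5,.076), ray(d,262.5,196.5,.0775))
# image row of hole predicted & foot predicted
print(proj(d,[[.5133,-.1359,.06],[.5129,-.1348,.0765],[.5129,-.1348,.17]]))
```

```text
[ 0.51327557 -0.1296398   0.076     ] [ 0.51322892 -0.1291691   0.0775    ]
[[261.80609465 197.84479705]
 [261.42476307 202.84267371]
 [261.14730627 263.29404644]]
```

```bash
python3 -m handwheel '[{"dx":0.0003,"dy":0.0014,"dz":0.004,"ax":0,"ay":0,"az":0},{"dx":0.0003,"dy":0.0014,"dz":0.01,"ax":0,"ay":0,"az":0},{"dx":0.0003,"dy":0.0014,"dz":0.013,"ax":0,"ay":0,"az":0},{"dx":0.0003,"dy":0.0014,"dz":0.017,"ax":0,"ay":0,"az":0},{"dx":0.0003,"dy":0.0014,"dz":0.022,"ax":0,"ay":0,"az":0}]'; python3 look.py w10
```

```text
time: 9.1
tool_pos: [0.5133, -0.1376, 0.1075]
tool_rot: [0.0, 0.999, 0.045, -0.001]
contact_force: [0.1, -0.2, -0.7]
gripper_width: 0.294
[ 0.5128 -0.1373  0.1068] [-0.31 -0.16 -0.93]
gauge 11970 0.059547360299180896 ((513.6495971679688, -136.7908935546875), (64.25007629394531, 172.53826904296875), 10.75996208190918)
head 2219 [0.1366 0.1477 0.1486]
0.1487919724055636 ((513.7901000976562, -137.11476135253906), (23.985124588012695, 28.39208221435547), 3.8343687057495117)
{'d': array([-0.0055, -0.0492, -0.0731]), 'a': array([-0.0005,  0.0024, -0.002 ])}
```

```bash
python3 -m handwheel '[{"dx":0,"dy":-0.0008,"dz":0.004,"ax":0,"ay":0,"az":0},{"dx":0,"dy":-0.0008,"dz":0.009,"ax":0,"ay":0,"az":0},{"dx":0,"dy":-0.0008,"dz":0.014,"ax":0,"ay":0,"az":0},{"dx":0,"dy":-0.0008,"dz":0.017,"ax":0,"ay":0,"az":0},{"dx":0,"dy":-0.0008,"dz":0.017,"ax":0,"ay":0,"az":0}]'; python3 look.py w11;  python3 -c "
from h import *
d=dict(np.load('w11.npz'));crop(d['image'],200,90,320,290,4,'w11c')"
```

```text
time: 9.82
tool_pos: [0.5129, -0.1367, 0.0903]
tool_rot: [-0.0, 0.999, 0.045, -0.001]
contact_force: [-0.7, -0.2, -0.6]
gripper_width: 0.293
[ 0.5133 -0.1368  0.0908] [-0.02  0.9  -0.92]
gauge 13885 0.05956153610734197 ((513.6004638671875, -136.67578125), (64.27543640136719, 172.2606658935547), 10.740604400634766)
head 2246 [0.1193 0.1305 0.1315]
0.1315896215172225 ((513.6744995117188, -136.2392578125), (24.470043182373047, 28.47962188720703), 3.53277325630188)
{'d': array([-0.0059, -0.0486, -0.0892]), 'a': array([ 0.0002,  0.001 , -0.002 ])}
```

View pics/w11c.png

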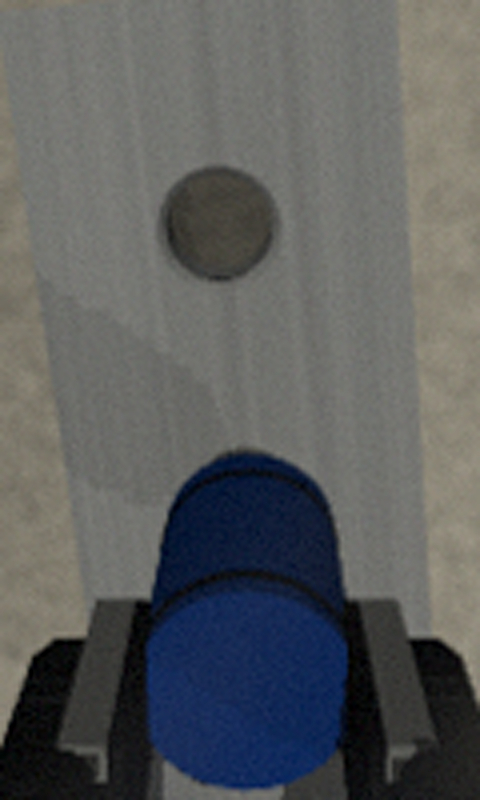

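```bash
python3 -m handwheel '[{"dx":0,"dy":0,"dz":-0.02,"ax":0,"ay":0,"az":0},{"dx":0,"dy":0,"dz":-0.042,"ax":0,"ay":0,"az":0},{"dx":0.002,"dy":0.024,"dz":-0.042,"ax":0,"ay":0,"az":0},{"dx":0.0041,"dy":0.047,"dz":-0.042,"ax":0,"ay":0,"az":0},{"dx":0.0041,"dy":0.047,"dz":-0.042,"ax":0,"ay":0,"az":0}]'; python3 -m handwheel '[{"dx":0,"dy":0,"dz":0.005,"ax":0,"ay":0,"az":0},{"dx":0,"dy":0,"dz":0.005,"ax":0,"ay":0,"az":0},{"dx":0,"dy":0,"dz":0.005,"ax":0,"ay":0,"az":0}]';python3 look.py w12; python3 -c "
from h import *
d=dict(np.load('w12.npz'));crop(d['image'],200,90,320,290,4,'w12c')"
```

```text
time: 10.55
tool_pos: [0.5219, -0.1848, 0.1334]
tool_rot: [0.0, 0.999, 0.044, -0.0]
contact_force: [0.5, -0.4, -1.4]
gripper_width: 0.292
time: 10.92
tool_pos: [0.5213, -0.1826, 0.1274]
tool_rot: [-0.0, 0.999, 0.046, -0.001]
contact_force: [0.6, 0.5, -0.4]
gripper_width: 0.293
[ 0.5215 -0.1829  0.1277] [-0.03  0.81 -0.39]
gauge 15630 0.05952501340059879 ((513.5971069335938, -136.40220642089844), (64.31178283691406, 172.22341918945312), 10.751785278320312)
head 2210 [0.1562 0.1676 0.1685]
0.1686530682605488 ((521.7738037109375, -182.04653930664062), (23.846052169799805, 28.504016876220703), 3.933375358581543)
{'d': array([-0.0099, -0.0952, -0.0523]), 'a': array([ 0.0001,  0.0013, -0.0016])}
```

View pics/w12c.png

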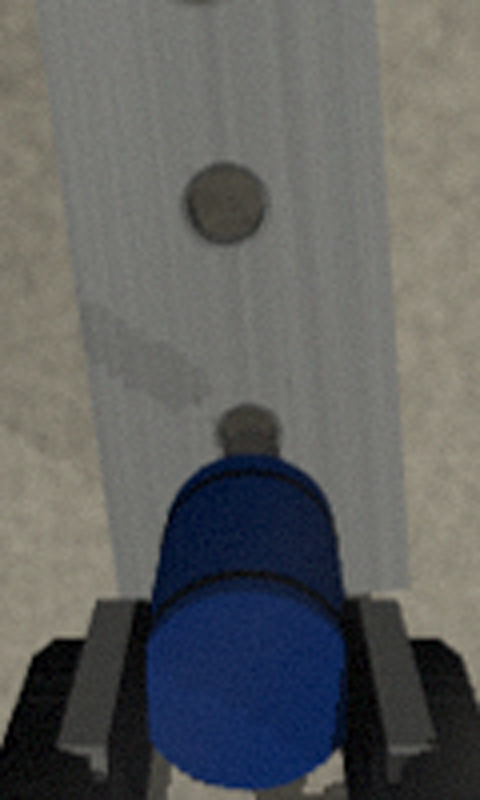

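```bash
python3 fit.py w12 256 140 .0745 188 205
python3 - <<'E'
from h import *
d=dict(np.load('w12.npz'))
for r in (195,196,197,198): print(r,ray(d,262,r,.0745), ray(d,262,r,.076))
print(proj(d,[[.5222,-.1831,.06],[.5217,-.182,.0745]]))
d=dict(np.load('w12s.npz')); crop(d['image'],200,80,300,200,6,'w12sc')
E
```

```text
hole [255.72676056 140.58873239] [  5   6  22  22 355] [ 0.5132 -0.1359  0.06  ]
next [ 0.5221 -0.183 ]
188 [106 103 104 114 114 111 117 115 110 109 111 111 112 117 118 110 111 110
 109 114 116 117 110 113 113 119]
189 [104 113 111 114 114 115 118 118 113 113 116 111 112 118 116 112 111 111
 115 115 118 116 113 115 118 118]
190 [108 115 114 115 113 114 113 112 113 112 102 101  99 105 111 116 117 112
 113 117 116 118 111 117 118 116]
191 [110 117 111 115 112 116 119 115  99  86  74  70  73  76  87  95 105 118
 111 114 118 115 113 117 113 117]
192 [114 120 114 113 111 116 100  84  67  57  61  59  61  58  62  74  82  91
 104 114 118 119 115 113 118 120]
193 [116 117 115 112 111  95  74  56  55  58  58  59  55  58  59  56  63  72
  89 109 119 117 113 120 114 118]
194 [113 111 108 103 100  80  67  54  62  59  60  58  66  59  59  54  62  65
  77  93 117 118 114 111 114 116]
195 [112 113 109  97  86  69  60  59  62  57  59  59  61  63  59  59  61  62
  73  85 112 116 111 113 116 118]
196 [110 121 112 102  75  62  62  62  60  61  61  56  59  55  57  65  64  59
  58  80  98 116 116 109 116 12
[... 569 characters left out ...]
5 116 112 105  88  46  50  51  51  51  48  50  53  53  54  46  42
  45  54 106 116 114 113 116 120]
203 [114 114 113 113 104  87  47  36  39  40  37  41  39  42  45  38  37  48
  41  56 107 117 118 115 116 115]
204 [113 118 120 117  86  65  32  21  27  23  23  27  21  24  25  23  25  26
  28  44  82 111 123 114 111 113]
195 [ 0.52190882 -0.17583678  0.0745    ] [ 0.52186434 -0.17537329  0.076     ]
196 [ 0.52198461 -0.17665767  0.0745    ] [ 0.52193962 -0.17618876  0.076     ]
197 [ 0.52206055 -0.1774803   0.0745    ] [ 0.52201506 -0.17700594  0.076     ]
198 [ 0.52213665 -0.17830465  0.0745    ] [ 0.52209066 -0.17782485  0.076     ]
[[261.53061807 198.13800811]
 [261.02288059 202.37185298]]
```

View pics/w12sc.png

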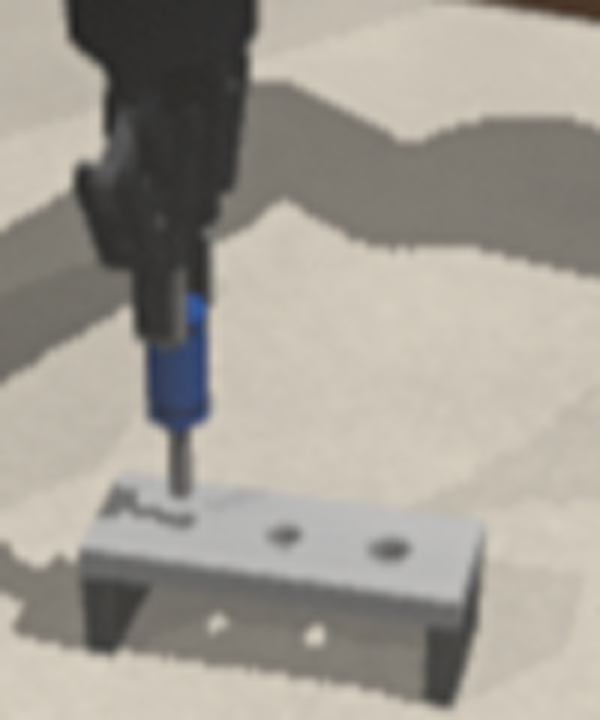

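```bash
python3 -m handwheel '[{"dx":-0.0007,"dy":0.0008,"dz":0.004,"ax":0,"ay":0,"az":0},{"dx":-0.0007,"dy":0.0008,"dz":0.009,"ax":0,"ay":0,"az":0},{"dx":-0.0007,"dy":0.0008,"dz":0.011,"ax":0,"ay":0,"az":0},{"dx":-0.0007,"dy":0.0008,"dz":0.011,"ax":0,"ay":0,"az":0},{"dx":-0.0007,"dy":0.0008,"dz":0.011,"ax":0,"ay":0,"az":0}]'; python3 look.py w13; python3 -c "
from h import *
d=dict(np.load('w13.npz'));crop(d['image'],220,150,300,230,8,'w13c')
g=cv2.cvtColor(d['image'],cv2.COLOR_BGR2GRAY)
for r in range(196,212): print(r,g[r,250:278])
print(proj(d,[[.5222,-.1831,.06],[.5222,-.1831,.065]]))
"; python3 fit.py w13 255 144 .065 1 1
```

```text
time: 11.65
tool_pos: [0.521, -0.1841, 0.1168]
tool_rot: [0.0, 0.999, 0.045, -0.001]
contact_force: [0.4, 0.1, -0.2]
gripper_width: 0.293
[ 0.5211 -0.1841  0.1169] [-0.55 -0.55 -0.66]
gauge 17049 0.059544403925820555 ((513.5750732421875, -136.47052001953125), (64.210205078125, 172.1447296142578), 10.662321090698242)
head 2250 [0.1455 0.157  0.158 ]
0.1581681797801921 ((521.6431884765625, -183.65634155273438), (24.300874710083008, 28.75346565246582), 3.777247190475464)
{'d': array([-0.0093, -0.0964, -0.0631]), 'a': array([ 0.0004,  0.0009, -0.002 ])}
196 [101 107 102 104  99  73  57  58  65  55  55  55  58  59  58  61  61  62
  70  81 106 117 118 110 113 115 116 119]
197 [102 106 102 102  83  64  63  65  63  57  60  55  53  50  57  54  59  61
  62  76  93 107 115 112 113 110 123 115]
198 [101 110 106  98  66  52  57  63  54  52  50  50  56  51  50  52  56  56
  59  62  86 105 118 116 115 115 118 118]
199 [103 106 104  93  59  50  42  59  53  48  50  47  48  52  48  51  47  52
  47  50  83  96 118 110 115 120 116 117]
200 [100 109 104  90  62  49  39  49  50  50  49  54  54  50  46  53
[... 738 characters left out ...]
5  42  68  95 120 121 114]
207 [ 31  16  14  16  23  20  19  15   9  10  20  12  18  12  16  20  22  20
  22  27  21  17  23  24  46  85 113 118]
208 [ 19  18  21  12  10  12  11  11  11   7  10  11  10  15  21   2  13  15
  12  11  18  24  24  21  15  32  70 101]
209 [23 21  5  3 13 13 14 17 16 19 21 23 21 24 26 16 21 20 14 13 13 12 16 25
 25 21 30 59]
210 [11 12 12 19 16 20 24 28 26 24 22 22 29 26 25 25 19 27 29 26 19 18 15 17
 17 22 18 27]
211 [ 4 21 19 22 22 17 20 21 26 19 21 25 21 21 30 23 20 27 24 24 34 26 22 17
 15  9 22 22]
[[262.03758701 200.4224596 ]
 [262.05021267 202.41283048]]
hole [255.86684073 140.32637076] [  6   2  23  22 383] [ 0.5132 -0.1358  0.06  ]
next [ 0.5221 -0.183 ]
```

View pics/w13c.png

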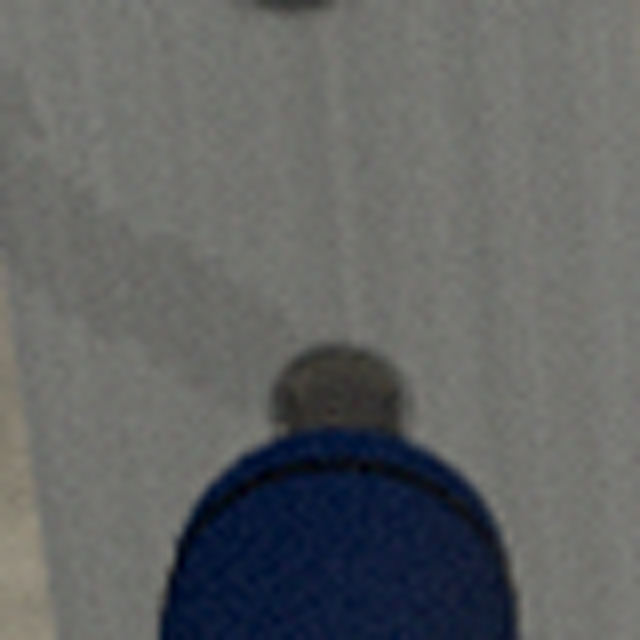

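```bash
python3 -m handwheel '[{"dx":-0.0002,"dy":-0.0002,"dz":0.002,"ax":0,"ay":0,"az":0},{"dx":-0.0002,"dy":-0.0002,"dz":0.004,"ax":0,"ay":0,"az":0},{"dx":-0.0002,"dy":-0.0002,"dz":0.006,"ax":0,"ay":0,"az":0}]';python3 -m handwheel '[{"dx":0,"dy":0,"dz":0.0015,"ax":0,"ay":0,"az":0},{"dx":0,"dy":0,"dz":0.003,"ax":0,"ay":0,"az":0},{"dx":0,"dy":0,"dz":0.003,"ax":0,"ay":0,"az":0}]'; python3 look.py w14
```

```text
time: 12.12
tool_pos: [0.5206, -0.1838, 0.1105]
tool_rot: [0.0, 0.999, 0.045, -0.001]
contact_force: [0.4, -0.2, -0.6]
gripper_width: 0.29
time: 12.5
tool_pos: [0.5206, -0.1838, 0.1075]
tool_rot: [0.0, 0.999, 0.045, -0.001]
contact_force: [0.3, -1.0, -1.5]
gripper_width: 0.29
[ 0.5207 -0.1839  0.1077] [ 0.42 -0.09 -0.93]
gauge 18283 0.05954339365736097 ((513.5211181640625, -136.15988159179688), (64.28258514404297, 171.83116149902344), 10.714673042297363)
head 2253 [0.1365 0.1478 0.1487]
0.14887922899607398 ((521.319091796875, -183.0959930419922), (24.518552780151367, 28.710405349731445), 4.003662586212158)
{'d': array([-0.009 , -0.0962, -0.0723]), 'a': array([ 0.0002,  0.0012, -0.002 ])}
```

```bash
python3 -m handwheel '[{"dx":0,"dy":0,"dz":0.003,"ax":0,"ay":0,"az":0},{"dx":0,"dy":0,"dz":0.006,"ax":0,"ay":0,"az":0},{"dx":0,"dy":0,"dz":0.009,"ax":0,"ay":0,"az":0},{"dx":0,"dy":0,"dz":0.009,"ax":0,"ay":0,"az":0}]';python3 -m handwheel '[{"dx":0,"dy":0,"dz":0.003,"ax":0,"ay":0,"az":0},{"dx":0,"dy":0,"dz":0.006,"ax":0,"ay":0,"az":0},{"dx":0,"dy":0,"dz":0.008,"ax":0,"ay":0,"az":0},{"dx":0,"dy":0,"dz":0.008,"ax":0,"ay":0,"az":0}]'; python3 look.py w15
```

```text
time: 13.1
tool_pos: [0.5204, -0.1837, 0.0982]
tool_rot: [-0.0, 0.999, 0.045, -0.001]
contact_force: [-0.8, -0.4, -1.0]
gripper_width: 0.292
time: 13.6
tool_pos: [0.5205, -0.1838, 0.0905]
tool_rot: [-0.0, 0.999, 0.045, -0.001]
contact_force: [-0.4, 0.4, -0.5]
gripper_width: 0.286
[ 0.5207 -0.1839  0.0907] [-0.55  0.12 -0.55]
gauge 20718 0.059546490117963674 ((512.9708251953125, -133.42291259765625), (64.35641479492188, 166.0390625), 10.78659439086914)
head 2258 [0.1199 0.1306 0.1316]
0.13174183471718298 ((521.3111572265625, -183.12820434570312), (24.612459182739258, 28.200090408325195), 4.089901447296143)
{'d': array([-0.009 , -0.0961, -0.0893]), 'a': array([ 0.0002,  0.0012, -0.002 ])}
```

```bash
python3 -m handwheel '[{"dx":0,"dy":0,"dz":0.004,"ax":0,"ay":0,"az":0},{"dx":0,"dy":0,"dz":0.008,"ax":0,"ay":0,"az":0},{"dx":0,"dy":0,"dz":0.012,"ax":0,"ay":0,"az":0},{"dx":0,"dy":0,"dz":0.016,"ax":0,"ay":0,"az":0},{"dx":0,"dy":0,"dz":0.0165,"ax":0,"ay":0,"az":0}]';python3 -m handwheel '[{"dx":0,"dy":0,"dz":0.001,"ax":0,"ay":0,"az":0},{"dx":0,"dy":0,"dz":0.002,"ax":0,"ay":0,"az":0},{"dx":0,"dy":0,"dz":0.002,"ax":0,"ay":0,"az":0}]'; python3 look.py w16
```

```text
time: 14.32
tool_pos: [0.5205, -0.1838, 0.0738]
tool_rot: [-0.0, 0.999, 0.045, -0.001]
contact_force: [0.4, -0.5, -2.0]
gripper_width: 0.289
time: 14.7
tool_pos: [0.5206, -0.1838, 0.0722]
tool_rot: [0.0, 0.999, 0.045, -0.001]
contact_force: [-0.3, 0.5, -0.9]
gripper_width: 0.29
[ 0.5207 -0.1839  0.0722] [-0.36 -0.5  -0.74]
gauge 23290 0.059548542561159615 ((512.2255859375, -129.80377197265625), (64.33285522460938, 155.89157104492188), 10.720504760742188)
head 2284 [0.1    0.1124 0.1133]
0.11344787017324426 ((521.3807983398438, -183.34027099609375), (24.55534553527832, 28.661087036132812), 3.743170738220215)
{'d': array([-0.009 , -0.0961, -0.1078]), 'a': array([ 0.0002,  0.0012, -0.002 ])}
```

```bash
python3 -m handwheel '[{"dx":0,"dy":0,"dz":0.0005,"ax":0,"ay":0,"az":0},{"dx":0,"dy":0,"dz":0.001,"ax":0,"ay":0,"az":0},{"dx":0,"dy":0,"dz":0.001,"ax":0,"ay":0,"az":0}]';python3 -m handwheel '[{"dx":0,"dy":0,"dz":0.0005,"ax":0,"ay":0,"az":0},{"dx":0,"dy":0,"dz":0.0005,"ax":0,"ay":0,"az":0}]'
```

```text
time: 15.18
tool_pos: [0.5207, -0.1839, 0.0714]
tool_rot: [0.0, 0.999, 0.045, -0.001]
contact_force: [0.0, 0.3, 0.6]
gripper_width: 0.289
time: 15.42
tool_pos: [0.5209, -0.184, 0.0713]
tool_rot: [0.0, 0.999, 0.045, -0.0]
contact_force: [-1.1, 1.3, 4.4]
gripper_width: 0.294
```

```bash
python3 -m handwheel '[{"dx":0,"dy":0,"dz":-0.0004,"ax":0,"ay":0,"az":0},{"dx":0,"dy":0,"dz":-0.0004,"ax":0,"ay":0,"az":0},{"dx":0,"dy":0,"dz":-0.0004,"ax":0,"ay":0,"az":0},{"dx":0,"dy":0,"dz":-0.0004,"ax":0,"ay":0,"az":0},{"dx":0,"dy":0,"dz":-0.0004,"ax":0,"ay":0,"az":0}]' 60; python3 look.py w17
```

```text
time: 16.05
tool_pos: [0.5206, -0.1838, 0.071]
tool_rot: [0.0, 0.999, 0.045, -0.001]
contact_force: [-1.0, -0.3, -0.1]
gripper_width: 0.762
[ 0.5206 -0.1839  0.0711] [-0.37  0.68  0.27]
gauge 24656 0.0595590547502321 ((513.6699829101562, -137.4104766845703), (64.4238510131836, 170.8588409423828), 10.679564476013184)
head 2308 [0.1032 0.1116 0.1125]
0.11267892346919597 ((522.12841796875, -183.32945251464844), (27.834999084472656, 28.015653610229492), 54.614784240722656)
{'d': array([-0.009 , -0.0961, -0.1089]), 'a': array([ 0.0001,  0.0012, -0.002 ])}
```

View pics/w17.png

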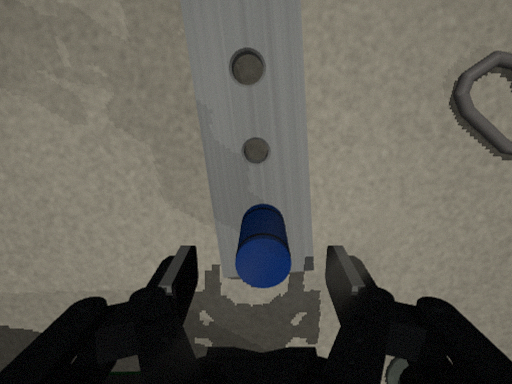

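```bash
python3 -m handwheel '[{"dx":0.0005,"dy":0,"dz":-0.02,"ax":0,"ay":0,"az":0},{"dx":0.0005,"dy":0,"dz":-0.06,"ax":0,"ay":0,"az":0},{"dx":0.0005,"dy":0,"dz":-0.11,"ax":0,"ay":0,"az":0},{"dx":0.0005,"dy":0,"dz":-0.13,"ax":0,"ay":0,"az":0},{"dx":0.0005,"dy":0,"dz":-0.13,"ax":0,"ay":0,"az":0}]' 60
python3 - <<'E'
from h import *
d=save('wrist','w18'); e=save('scene','s18'); t=save('top','t18')
P=cloud(d);z=P[...,2];b=d['image'].astype(int)
m=(z>.1)&(z<.12)&(b[...,0]>b[...,2]+40)&(abs(P[...,0]-.52)<.03)
q=P[m]; q=q[q[:,2]>np.median(q[:,2])-.003]; print(np.median(q[:,2]),cv2.minAreaRect((q[:,:2]*1000).astype(np.float32)))
A=np.c_[q[:,:2]-q[:,:2].mean(0),np.ones(len(q))]; print('top slope',np.linalg.lstsq(A,q[:,2],rcond=None)[0][:2])
print(manip.state()['contact_force'],manip.state()['tool_pos'])
# other pins, top view
P=cloud(t);z=P[...,2]; mm=np.zeros(z.shape,np.uint8); mm[190:240,105:200]=1; mm&=((z>.095)&(z<.12)).astype(np.uint8)
n,l,st,c=cv2.connectedComponentsWithStats(mm)
for i in range(1,n):
    if st[i][4]>30: print(P[l==i].mean(0))
crop(e['image'],190,130,310,210,6,'s18c'); crop(t['image'],85,100,335,270,3,'t18c')
E
```

```text
time: 16.77
tool_pos: [0.5225, -0.1844, 0.2038]
tool_rot: [0.001, 0.999, 0.045, 0.001]
contact_force: [-0.3, -0.1, -0.8]
gripper_width: 0.765
0.11156271489385522 ((522.1085205078125, -183.36651611328125), (27.101543426513672, 27.61356544494629), 16.091121673583984)
top slope [ 0.00262706 -0.00140492]
[-0.32978208  0.29127944  0.40003199] [ 0.52020626 -0.18322254  0.19880229]
[0.52447032 0.18105251 0.10624525]
[0.51933625 0.23855247 0.10600787]
```

View pics/s18c.png

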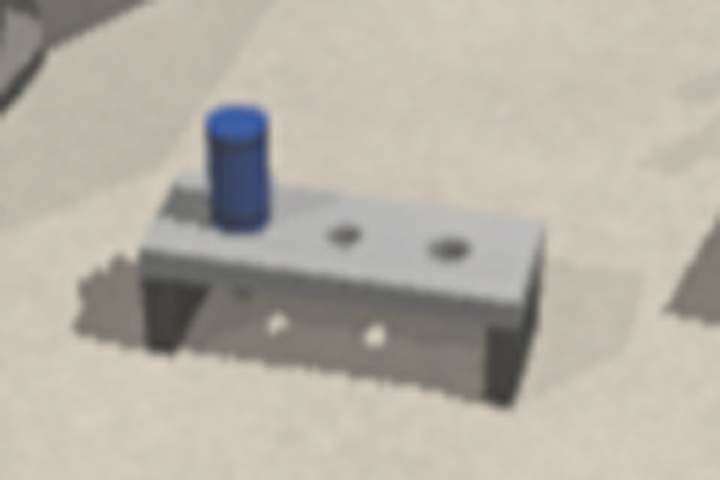

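View pics/t18c.png

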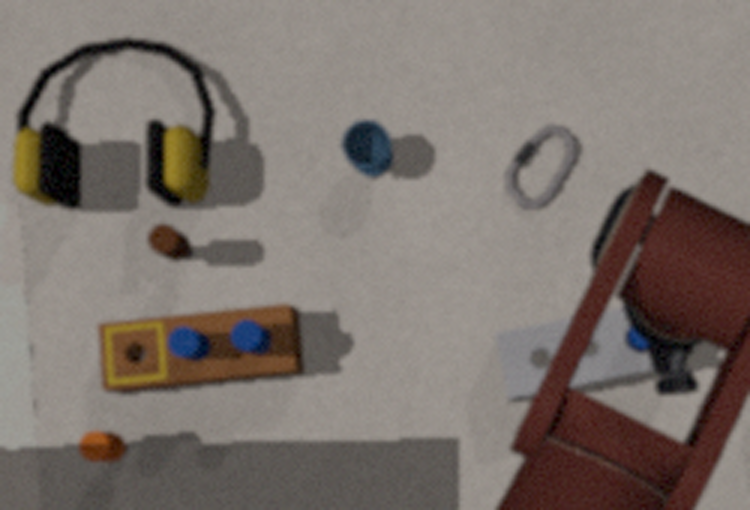

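The pin stands on the plate in the smallest hole, at (240,170) in the scene crop, upright with its shoulder down. The top view shows the other two pins and the bystanders where they started, and the gripper is clear.

```bash
python3 -c "
from plant import manip
print(manip.job_done())"
```

```text
the job is handed in; nothing more can be done
None
```

The pin from the yellow-framed well passed all three holes, so its shank is 11 mm. I left it fully home and released in the smallest hole, and handed the job in. It reports no verdict, so I can only go by my own checks.

**Gauging:** I pushed it through the largest, then the middle, then the smallest hole. In each, the head centre came down to about 45 mm above the plate. There was no noticeable resistance, and the largest force I read was 4.4 N, when the shoulder touched the plate.

**Last checks:**
- **Position:** the head centre measured (522.1, -183.4) mm against a hole centre of about (522.1, -183.1) mm.
- **Height:** the top of the head was at 111.6 mm, where 112 mm is fully home.
- **Tilt:** about 0.003 rad.
- **The rest:** the middle pin measured within about 0.5 mm of its start. The third pin's starting measurement was partly spoiled, so I judged it and the bystanders by eye in the top view, where nothing had moved. The gripper was clear of everything.

**Disagreement:** the top and wrist cameras differed by 1–2 mm on the gauge position. I went by the wrist picture, comparing the foot and the hole in the same frame.

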